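# Stock the spice drawer and latch it

### The arm

A 6-joint arm with a two-finger parallel gripper is mounted at the origin on the work surface. World frame = base frame: x ahead of the robot, y to its left, z up, the work surface at z = 0. Lengths are in m, angles in rad, forces in N, time in s.
With the tool pointing down it reaches from about 0.35 to 0.775 m from the base axis. Payload 5.5 kg.
Tool frame: the origin (TCP) lies between the finger pads; the fingertips stand 19 mm ahead of it and the grasp point (between the pads) is the TCP; z points along the fingers, y is the line along which they close (so a half turn about z gives the same grasp; the last joint's range is limited). The gripper opens to 85 mm and grips with 20 to 120 N. Pads are 22 mm wide; open, the fingers measure 114 mm over their backs; the gripper's body (76 mm by 85 mm) begins 54 mm behind the grasp point. The pads swing forward as they close: fully open they stand 13 mm farther back than shut.
Start: joints at [0.988, 0.313, 0.046, 1.304, 0, 1.431], TCP at [0.246, 0.52, 0.25] pointing down, gripper open.
Joint ranges: [-2.76, 2.76], [-0.86, 1.69], [-1.03, 1.26], [-2.2, 2.34], [-1.47, 1.5], [-3.14, 3.14]. Speed limits (rad/s): [2.57, 2.57, 3.14, 3.14, 3.14, 3.14].

### API

Orientations are given as a unit quaternion [w, x, y, z].
In Python, from workcell import env gives the robot as it stands.
- The arm moves only by the shell command python3 -m pendant 'ROWS' [FORCE]. ROWS is JSON, a list of rows, each an object with "travel": the shift along the tool's x, y, z scaled (see below), a list of three; "rot": the turn, a rotation vector about the tool's x, y, z scaled (see below), a list of three; "fingers": the opening, from -1 (shut) to 1 (fully open). In form: [{"travel": [dx, dy, dz], "rot": [wx, wy, wz], "fingers": fingers}, ...]. A call has 1 to 10 rows; each row is the pose to reach, as a shift and turn from the pose commanded when the call began, along the tool's axes at that moment; what a row does not reach only later rows make up. The controller multiplies each number of a shift by 0.12 m and each number of a turn by 60 degrees. A row lasts 1/10 s, in which the tool goes at most 50 mm and 8.59 degrees, less where a joint would pass 70% of its speed; a pose out of reach is approached as far as the arm can. A call with a number of a shift or a turn outside -1 to 1 is refused whole. A call with a gripper value outside its range is refused whole. The fingers move at their own pace and stop on an object; FORCE is the grip in N (left out, the last holds). Time passes only in rows, so rows that repeat a pose let the fingers close. It gives the time, the measured TCP pose, the force, the opening and the grip force at its end, in the units of the state.
- env.get_state(): the state, without advancing time (a new reading comes with each control period).
- env.read_camera(name): name is "side" or "top" or "wrist"; returns (picture, depth): 480x640x3 uint8, blue, green, red; 480x640 float32, m along the optical axis (not along the pixel's ray), 0 where there is no reading.
- env.camera_model(name): a dict with "fovy" (degrees; the focal length in pixels is half the picture's height over the tangent of half this angle, whatever the lens; pixels are square), "cx", "cy" (the principal point, pixels), "k1" (the pictures are not rectified: a ray, as slopes to the right and down, at radius r is drawn at 1 + k1 r^2 times it, then the intrinsics apply), "rvec" (rotation vector, rad) and "tvec" (3), from world to camera coordinates, as OpenCV has them; the wrist camera has in their place "T_tool_cam" (4x4, takes a point from camera to tool coordinates, whose origin is the TCP and whose axes are the flange's). Camera axes: x right, y down, z forward; pixel columns grow to the right and rows downward; lengths in m; the calibration is good to about 2 mm. A picture is of the moment at which its call begins: read the wrist's pose just before it. camera_model takes no time and is no camera call.
- env.hand_in(): hands the job in; it is judged then, once.
Trained networks look in the newest picture that a camera, given by its name, has taken for a name from the list of things; names that differ only in an ending like _2 or _b are one class to them, and where a whole thing is asked for, a point or a joint stands for the part that bears it (a point fixed in the world has none). Each returns a list of dicts, best first, with "conf" (0 to 1); they miss things now and then, are a little off and sometimes report something else, mostly with a low value. They report only what shows in the picture. A call takes as long as a camera call.
- env.outline_of(camera, target): "mask" (480x640 bool, what is visible of it) and "xy" ([column, row] in pixels, amid what is visible of it).
The state is a dict: "clock": time; "joint_pos": joint angles; "qvel": joint speeds; "tau": joint torques, N m; "tcp_pos": TCP position; "orientation": TCP orientation; "wrist_force": force on the tool from outside, world axes, zero at the start; "ft_torque": the same for the moment, N m; "finger_gap": finger opening in m; "grip_force": force on a finger pad.
Only numpy, scipy, OpenCV 4.12 (cv2) and the standard library are available. Lean on these libraries where they do the work, as an engineer would, in place of code of your own. Each camera call takes 0.05 s, during which the arm holds its last target. There are 200 camera calls.

### The job

Fold both flaps of the delivery carton right back, then stand every spice jar from the carton upright on the floor of the open drawer. When all of them are in, push the drawer fully home and only then swing the red latch all the way down over its front. Leave the other things on the counter where they are.

Things in the scene. Friction and masses are not known exactly. Their poses are not given: they have to be found in the camera images.
- unit: steel countertop drawer unit, 290 deep (x) x 380 wide (y) x 130 high, fixed. Origin: centre of its underside; -x points out of its front, which faces the robot. Front at x = -145 mm. The underside of its top is 118 mm up
- drawer (a joint): the unit's drawer, in m: 0 fully home (front against the unit), grows as it is pulled out towards -x of the unit; stays where it is left
- drawer_floor (a point): centre of the drawer's inner floor (22 mm above the counter), moving with the drawer; axes as the unit's. Inside 248 mm long in x (+-124) and 334 mm wide in y (+-167); side walls 64 mm above this floor, 6 mm thick. The front panel is 15 mm thick, its inner face 124 mm to -x, its top 97 mm above this floor
- drawer_handle (a point): middle of the drawer's dark bar handle, a horizontal bar 120 mm long along the unit's y, 35 mm off the drawer front, 92 mm above the counter
- latch (a joint): the red-tipped hold-down latch arm on the unit's top front edge, in rad: 0 down (arm level, pointing out over the drawer front, its dark nose hanging before the front), about 1.57 standing upright; stiff hinge, stays where it is left
- latch_hinge (a point): pivot of the latch arm, on the unit's top (144 mm above the counter), 140 mm to -y of its centre line; the hinge axis runs along the unit's y
- latch_tip (a point): free end of the latch arm, 100 mm from the pivot; the arm is 24 mm wide and 14 mm thick at its red grip (last 40 mm), this point on its centre line
- carton: cardboard delivery carton, 238 (x) x 228 (y) x 80 high, walls and floor 4 mm, stuck to the counter. Origin: centre of its underside. Two flaps are hinged along its left (+y) and right (-y) rims
- flap_left (a joint): flap on the carton's +y rim, 232 x 60 x 3 mm, in rad: 0 closed (level, pointing inwards), 1.57 upright, 3.14 folded right back level outwards; creased, stays where it is left
- flap_right (a joint): the same on the carton's -y rim
- flap_left_hinge (a point): middle of the left flap's hinge line, on the rim; the frame turns with the flap, which reaches 60 mm from here
- flap_right_hinge (a point): middle of the right flap's hinge line, on the rim; the frame turns with the flap, which reaches 60 mm from here
- jar0: spice jar with a red lid, a plain cylinder 60 mm across and 70 high, 0.2 kg; origin: centre of its base, z up through the lid. May be absent (None)
- jar1: spice jar with a green lid, a plain cylinder 60 mm across and 70 high, 0.2 kg; origin: centre of its base, z up through the lid. May be absent (None)
- jar2: spice jar with a yellow lid, a plain cylinder 60 mm across and 70 high, 0.2 kg; origin: centre of its base, z up through the lid. May be absent (None)
- jar3: spice jar with a blue lid, a plain cylinder 60 mm across and 70 high, 0.2 kg; origin: centre of its base, z up through the lid. May be absent (None)
- pans_tall: bystander: tall stack of foil pans, 132 mm across, 144 high; origin: centre of its underside
- pans_short: bystander: short stack of foil pans, 116 mm across, 72 high; origin: centre of its underside
- paper_roll: bystander: upright white paper roll, 116 mm across, 190 high; origin: centre of its underside
- mug: bystander: white mug, 72 mm across, 85 high; origin: centre of its underside
- shaker: bystander: white salt shaker, 42 mm across, 90 high; origin: centre of its underside
- tray_lids: bystander: flat stack of white tray lids, 150 x 110 x 20 mm; origin: centre of its underside

How it is judged:
By the outcome, as a careful person would: the job done as asked, in the order asked, and still so for the second after the job is handed in, with the robot touching nothing.
Of jar0, jar1, jar2, jar3 only 3 to 4 are there at a start; the rules pass over those that are not, and their reading is None.
At some moment in a run one of jar0, jar1, jar2, jar3 may be knocked a few centimetres aside while the robot is not near it.
It also fails if it takes over 210 s, if anything falls off the work surface, if the arm or the gripper's body presses on something with over 40 N, if the wrist force passes 120 N, or if a joint passes its speed limit or range.

## Working session

There is one attempt and no reset: what is moved stays moved. The work goes in short steps, Python scripts to look and compute and a shell command to move; the robot and the scene stay as the last step left them, time stands still between calls to the robot, and variables do not carry over. Pictures are saved under pics/ and viewed, at most 14 in all, crops included, and the job is handed in when it is done.

```bash
ls; mkdir -p pics; cat > h.py <<'E'
import numpy as np, cv2
from workcell import env
from scipy.spatial.transform import Rotation as R
def K(m):
    f=240/np.tan(np.radians(m["fovy"])/2); return f
def cam_T(name,m,st):
    if "T_tool_cam" in m:
        T=np.eye(4); q=st["orientation"]; T[:3,:3]=R.from_quat([q[1],q[2],q[3],q[0]]).as_matrix(); T[:3,3]=st["tcp_pos"]
        return T@np.array(m["T_tool_cam"])
    T=np.eye(4); T[:3,:3]=cv2.Rodrigues(np.array(m["rvec"],float))[0]; T[:3,3]=np.ravel(m["tvec"]); return np.linalg.inv(T)
def shot(name,save=None):
    st=env.get_state(); img,d=env.read_camera(name); m=env.camera_model(name)
    if save: cv2.imwrite("pics/"+save,img)
    f=K(m); Kc=np.array([[f,0,m["cx"]],[0,f,m["cy"]],[0,0,1]])
    uv=np.stack(np.meshgrid(np.arange(640.),np.arange(480.)),-1).reshape(-1,1,2)
    r=cv2.undistortPoints(uv,Kc,np.array([m["k1"],0,0,0.])).reshape(480,640,2)
    P=np.dstack([r[...,0]*d,r[...,1]*d,d]); T=cam_T(name,m,st)
    W=P@T[:3,:3].T+T[:3,3]; W[d<=0]=np.nan
    return img,W
def rows(dw,q=None):
    "world shift (m) -> travel units"
    st=env.get_state(); q=st["orientation"]; Rm=R.from_quat([q[1],q[2],q[3],q[0]]).as_matrix()
    return Rm.T@np.array(dw)/0.12
E
python3 - <<'E'
from h import *
np.set_printoptions(precision=3,suppress=True)
print(env.get_state())
for c in("top","side"):
    img,W=shot(c,c+"0.png")
    for n in "drawer_floor unit carton flap_left flap_right latch_tip drawer_handle jar0 jar1 jar2 jar3 pans_tall pans_short paper_roll mug shaker tray_lids".split():
        for o in env.outline_of(c,n)[:2]:
            p=W[o["mask"]]; p=p[~np.isnan(p[:,0])]
            if len(p)>5: 
                print(c,n,round(o["conf"],2),np.round(o["xy"]),len(p),np.percentile(p,[2,50,98],axis=0).ravel())
E
```

```text
pics
{'clock': 0.0, 'joint_pos': array([0.988, 0.314, 0.045, 1.304, 0.   , 1.431]), 'qvel': array([ 0.001,  0.   ,  0.001,  0.001,  0.002, -0.   ]), 'tau': array([  0.001, -48.062,  29.854,   0.019,  -0.   ,  -0.   ]), 'tcp_pos': array([0.246, 0.519, 0.249]), 'orientation': array([-0.   ,  0.22 ,  0.976, -0.001]), 'wrist_force': array([-0.424, -0.461, -0.473]), 'ft_torque': array([-0.051,  0.011,  0.   ]), 'grip_force': 0.0, 'finger_gap': 0.08552382256257791}
top drawer_floor 0.57 [288. 232.] 6220 [0.43  0.035 0.014 0.546 0.205 0.025 0.653 0.374 0.123]
top carton 0.83 [443. 252.] 4640 [ 0.36  -0.433 -0.003  0.474 -0.327  0.011  0.599 -0.192  0.136]
top carton 0.22 [482. 248.] 248 [ 0.385 -0.44   0.061  0.488 -0.413  0.118  0.596 -0.392  0.143]
top flap_left 0.6 [419. 256.] 980 [ 0.355 -0.242  0.079  0.464 -0.216  0.11   0.576 -0.191  0.137]
top flap_left 0.41 [458. 231.] 299 [ 0.51  -0.38   0.03   0.534 -0.35   0.075  0.563 -0.326  0.084]
top flap_right 0.63 [479. 244.] 177 [ 0.388 -0.431  0.089  0.491 -0.413  0.119  0.597 -0.394  0.142]
top drawer_handle 0.79 [289. 229.] 6246 [0.428
[... 3480 characters left out ...]
74  0.564 -0.332  0.08 ]
side pans_tall 0.93 [464. 259.] 3229 [ 0.72  -0.197  0.011  0.751 -0.158  0.132  0.83  -0.087  0.151]
side pans_tall 0.5 [384. 330.] 410 [ 0.351 -0.246  0.084  0.455 -0.223  0.122  0.576 -0.192  0.136]
side pans_short 0.91 [272. 167.] 1122 [0.56  0.455 0.005 0.599 0.489 0.07  0.66  0.565 0.08 ]
side paper_roll 0.7 [209. 159.] 2789 [0.383 0.528 0.004 0.424 0.547 0.13  0.487 0.63  0.194]
side mug 0.87 [354. 456.] 1801 [ 0.224 -0.429  0.003  0.263 -0.384  0.052  0.292 -0.33   0.087]
side shaker 0.69 [302. 308.] 553 [ 0.36  -0.04   0.008  0.374 -0.031  0.062  0.396 -0.005  0.095]
side tray_lids 0.71 [194. 220.] 1506 [0.245 0.396 0.006 0.314 0.442 0.02  0.388 0.504 0.026]
```

View pics/top0.png

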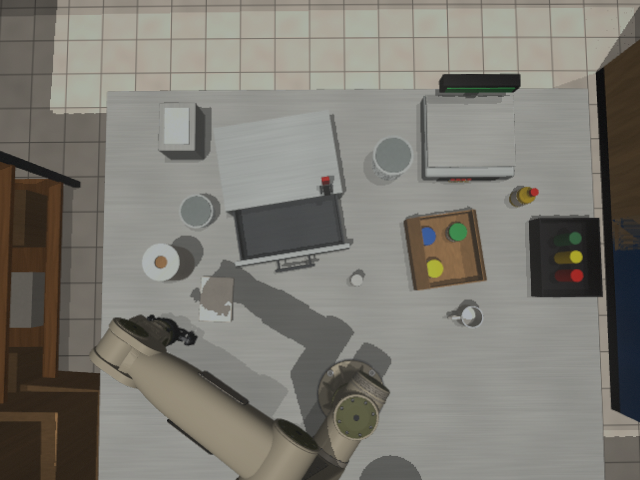

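View pics/side0.png

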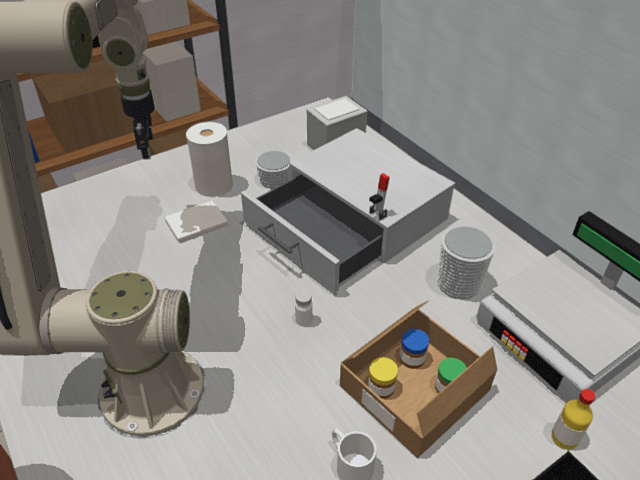

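The top view shows the carton with blue (428,235), yellow (434,268) and green (458,231) lids. There is no red jar in it. Both flaps stand roughly upright, the drawer is open and the latch is up at (326,186). The red, yellow and green things at (575,250) sit in a black tray at the side, so they are not the carton's jars.

```bash
python3 - <<'E'
from h import *
np.set_printoptions(precision=4,suppress=True)
def rect(p):
    c,s,a=cv2.minAreaRect(p[:,:2].astype(np.float32)*1000); return np.round(c,1),np.round(s,1),round(a,2)
for c in("top","side"):
    img,W=shot(c); hsv=cv2.cvtColor(img,cv2.COLOR_BGR2HSV)
    z=W[...,2]; x=W[...,0]; y=W[...,1]
    m=(abs(z-(.135 if c=="top" else .13))<.007)&(x>.58)&(x<.95)&(y>-.02)&(y<.45)
    m=cv2.morphologyEx(m.astype(np.uint8),cv2.MORPH_OPEN,np.ones((7,7)))>0
    print(c,"unit",m.sum(),rect(W[m]),np.median(z[m]))
    m=(z>.105)&(z<.13)&(x>.4)&(x<.53)&(y>0)&(y<.42)
    p=W[m]; print("front",len(p),rect(p), np.median(p[:,2]))
    ca=(x>.33)&(x<.63)&(y>-.46)&(y<-.17)
    m=ca&(z>.076)&(z<.092); s=hsv[...,1]
    for n,lo,hi in(("red",0,6),("green",45,85),("yellow",22,34),("blue",100,125)):
        k=ca&(hsv[...,0]>=lo)&(hsv[...,0]<=hi)&(s>120)&(hsv[...,2]>50)&(z>.06)&(z<.1)
        p=W[k]
        if len(p)>30: print(n,len(p),rect(p),np.median(p[:,2]),np.mean(p[:,:2],0))
    for nm in("flap_left","flap_right"):
        o=env.outline_of(c,nm)
        if not o: continue
        mm=cv2.erode(o[0]["mask"].astype(np.uint8),np.ones((2,2)))>0
        p=W[mm&(z>.085)]; 
        if len(p)<20: continue
        for _ in range(4):
            mu=p.mean(0); u,S,v=np.linalg.svd(p-mu,full_matrices=False); d=(p-mu)@v[2]; p=p[abs(d)<max(.003,1.5*d.std())]
        print(nm,len(p),mu,"n",v[2],"std",d.std(),"long",v[0],"z",p[:,2].min(),p[:,2].max())
    # latch
    if c=="side":
        m=(z>.15)&(z<.3)&(x>.6)&(x<.75)&(y>.02)&(y<.15); p=W[m]; print("latch",len(p),np.percentile(p,[2,50,98],axis=0))
    print("rim",rect(W[ca&(z>.07)&(z<.09)&~(s<40)]))
E
```

```text
top unit 0 (array([0., 0.]), array([0., 0.]), 0.0) nan
front 563 (array([447.3, 188.1]), array([ 49.3, 374.3]), 8.82) 0.11975783603038503
green 222 (array([ 538.5, -354.4]), array([56.2, 50.5]), 88.77) 0.07528742057044036 [ 0.5386 -0.3549]
yellow 235 (array([ 417.2, -276.8]), array([52.3, 56. ]), 89.5) 0.07542329056605057 [ 0.4172 -0.2757]
blue 169 (array([ 525.7, -260. ]), array([54.2, 37.7]), 8.56) 0.0756452452125489 [ 0.5254 -0.2583]
flap_left 579 [ 0.4628 -0.2184  0.1129] n [ 0.11   -0.85   -0.5152] std 0.0015974572976867006 long [-0.9921 -0.1257 -0.0044] z 0.08554124287774001 0.13898791581556957
flap_right 173 [ 0.4862 -0.4158  0.1141] n [-0.1217  0.9032 -0.4117] std 0.0006469324531029453 long [-0.9913 -0.1312  0.0053] z 0.08569063156333723 0.14351896031624745
rim (array([ 479., -314.]), array([238.6, 233. ]), 7.5)
side unit 7135 (array([768.9, 236.9]), array([283.6, 388. ]), 8.7) 0.13051230263146663
front 969 (array([464.4, 188.3]), array([ 22., 376.]), 8.78) 0.11878599082758257
green 459 (array([ 536.2, -350.5]), array([61.7, 44.4]), 8.2) 0.07439792050097438 [ 0.5336 -0.3536]
yellow 625 (array([ 457.1, -299.2]), array([ 63.8, 153.6]), 59.53) 0.07456949435070093 [ 0.4143 -0.2777]
blue 546 (array([ 523.7, -252.8]), array([59.3, 58.9]), 2.73) 0.07484679092195223 [ 0.5203 -0.2553]
flap_left 221 [ 0.4628 -0.2293  0.1284] n [ 0.1053 -0.8074 -0.5805] std 0.0008546005326309684 long [-0.9894 -0.1435  0.0202] z 0.09756695199567966 0.139072562757811
flap_right 1887 [ 0.4858 -0.4168  0.1107] n [ 0.1181 -0.9031  0.4129] std 0.001237301870286635 long [-0.992  -0.1261  0.0079] z 0.08500519482309854 0.13903541749262793
latch 428 [[0.6456 0.0603 0.1515]
 [0.6752 0.0735 0.198 ]
 [0.6897 0.0925 0.2502]]
rim (array([ 478.8, -315.8]), array([242.5, 231.4]), 7.09)
  return _methods._mean(a, axis=axis, dtype=dtype,
  ret = ret.dtype.type(ret / rcount)
```

```bash
cat >> h.py <<'E'
c,s=np.cos(np.radians(8)),np.sin(np.radians(8))
def F(p): p=np.asarray(p); return np.stack([c*p[...,0]+s*p[...,1],-s*p[...,0]+c*p[...,1],p[...,2]],-1)
def where():
    st=env.get_state(); q=st["orientation"]; Rm=R.from_quat([q[1],q[2],q[3],q[0]]).as_matrix()
    print("t",round(st["clock"],1),"F",np.round(F(st["tcp_pos"]),4),"toolF y",np.round(np.degrees(np.arctan2(Rm[1,1],Rm[0,1])),2),"zdir",np.round(Rm[:,2],3),"force",np.round(F(st["wrist_force"]),1),"gap",round(st["finger_gap"],4),"grip",round(st["grip_force"],1),"j",np.round(st["joint_pos"],2))
E
P="python3 -m pendant"
$P '[{"travel":[0,0,0],"rot":[0,0,-0.557],"fingers":-1},{"travel":[0,0,0],"rot":[0,0,-0.557],"fingers":-1},{"travel":[0,0,0],"rot":[0,0,-0.557],"fingers":-1},{"travel":[0,0,0],"rot":[0,0,-0.557],"fingers":-1},{"travel":[0,0,0],"rot":[0,0,-0.557],"fingers":-1}]'
$P '[{"travel":[-0.95,-1,0],"rot":[0,0,0],"fingers":-1},{"travel":[-0.95,-1,0],"rot":[0,0,0],"fingers":-1},{"travel":[-0.95,-1,0],"rot":[0,0,0],"fingers":-1},{"travel":[-0.95,-1,0],"rot":[0,0,0],"fingers":-1}]'
python3 -c "from h import *;where()"
```

```text
clock: 2.6
tcp_pos: [0.2464, 0.5196, 0.2503]
orientation: [0.0, -0.07, 0.998, 0.0]
wrist_force: [-0.1, 0.1, 0.1]
finger_gap: 0.0117
grip_force: 0.0
clock: 3.0
tcp_pos: [0.3792, 0.4142, 0.2503]
orientation: [0.001, -0.066, 0.998, -0.0]
wrist_force: [-1.0, 0.4, -0.0]
finger_gap: -0.0
grip_force: 0.0
t 3.0 F [0.4331 0.3574 0.2503] toolF y 97.62 zdir [ 0.001 -0.001 -1.   ] force [-1.   0.5 -0. ] gap -0.0 grip 0.0 j [ 0.69  0.29  0.01  1.29 -0.    0.55]
```

```bash
P="python3 -m pendant"
for i in 1 2 3 4 5; do $P '[{"travel":[0,-1,0],"rot":[0,0,0],"fingers":-1},{"travel":[0,-1,0],"rot":[0,0,0],"fingers":-1},{"travel":[0,-1,0],"rot":[0,0,0],"fingers":-1}]' >/dev/null; done
$P '[{"travel":[0,-0.917,0],"rot":[0,0,0],"fingers":-1},{"travel":[0,-0.917,0],"rot":[0,0,0],"fingers":-1},{"travel":[0,-0.917,0.4],"rot":[0,0,0],"fingers":-1},{"travel":[0,-0.917,0.9],"rot":[0,0,0],"fingers":-1},{"travel":[0,-0.917,0.9],"rot":[0,0,0],"fingers":-1}]' >/dev/null
python3 - <<'E'
from h import *
where()
img,W=shot("side","s1.png")
cv2.imwrite("pics/s1c.png",cv2.resize(img[200:480,250:570],None,fx=2,fy=2))
E
```

```text
t 5.0 F [ 0.4282 -0.3469  0.1366] toolF y 97.86 zdir [-0.008  0.007 -1.   ] force [-0.5  1.2  0.9] gap -0.0001 grip 0.0 j [-0.69  0.34 -0.21  1.04  0.   -0.82]
```

View pics/s1c.png

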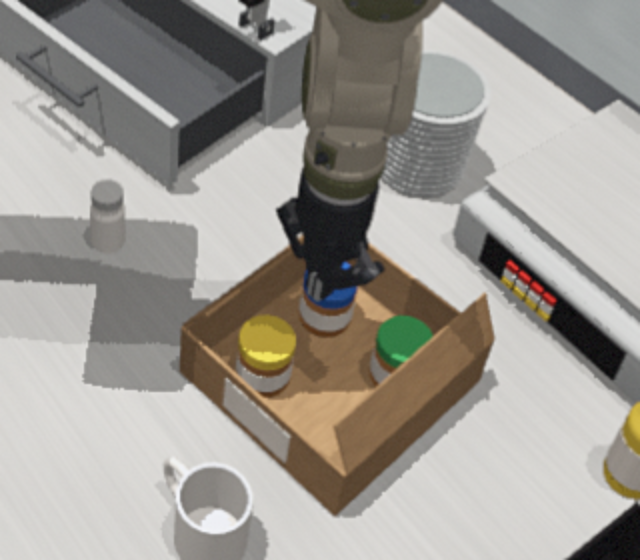

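The fingers (330,270 in the crop) are shut above the middle of the carton. The left flap is edge-on at the back left and the right flap is still up. I'll push the left flap outward now.

```bash
P="python3 -m pendant"
$P '[{"travel":[0,0,0.15],"rot":[0,0,0],"fingers":-1},{"travel":[0,0,0.15],"rot":[0,0,0],"fingers":-1},{"travel":[0,0.2,0.15],"rot":[0,0,0],"fingers":-1},{"travel":[0,0.4,0.15],"rot":[0,0,0],"fingers":-1},{"travel":[0,0.6,0.15],"rot":[0,0,0],"fingers":-1},{"travel":[0,0.75,0.15],"rot":[0,0,0],"fingers":-1},{"travel":[0,0.9,0.15],"rot":[0,0,0],"fingers":-1},{"travel":[0,1,0.15],"rot":[0,0,0],"fingers":-1}]'
$P '[{"travel":[0,0.1,0],"rot":[0,0,0],"fingers":-1},{"travel":[0,0.15,0.04],"rot":[0,0,0],"fingers":-1},{"travel":[0,0.15,0.08],"rot":[0,0,0],"fingers":-1},{"travel":[0,0.15,0.12],"rot":[0,0,0],"fingers":-1},{"travel":[0,0.15,0.15],"rot":[0,0,0],"fingers":-1},{"travel":[0,0.15,0.15],"rot":[0,0,0],"fingers":-1}]'
python3 -c "from h import *;where()"
```

```text
clock: 5.85
tcp_pos: [0.4591, -0.1663, 0.1255]
orientation: [0.001, -0.071, 0.998, -0.0]
wrist_force: [0.1, -0.6, 0.4]
finger_gap: -0.0002
grip_force: 0.4
clock: 6.45
tcp_pos: [0.4557, -0.1499, 0.1053]
orientation: [-0.001, -0.07, 0.998, 0.0]
wrist_force: [-0.5, 0.2, -0.0]
finger_gap: 0.0001
grip_force: 0.0
t 6.5 F [ 0.4304 -0.2119  0.1053] toolF y 98.01 zdir [-0.001  0.001 -1.   ] force [-0.5  0.2 -0. ] gap 0.0001 grip 0.0 j [-0.49  0.23 -0.44  0.9  -0.   -0.63]
```

```bash
P="python3 -m pendant"
$P '[{"travel":[0,0.05,0.02],"rot":[0,0,0],"fingers":-1},{"travel":[0,0.05,0.04],"rot":[0,0,0],"fingers":-1},{"travel":[0,0.05,0.04],"rot":[0,0,0],"fingers":-1}]'
$P '[{"travel":[0,0,0.02],"rot":[0,0,0],"fingers":-1},{"travel":[0,0,0.02],"rot":[0,0,0],"fingers":-1},{"travel":[0,0,0.02],"rot":[0,0,0],"fingers":-1}]'
python3 - <<'E'
from h import *
where()
np.set_printoptions(precision=4,suppress=True)
for cn in("side","top"):
    img,W=shot(cn); G=F(W)
    m=(G[...,0]>.33)&(G[...,0]<.53)&(G[...,1]>-.26)&(G[...,1]<-.2)&(G[...,2]>.03)&(G[...,2]<.15)
    p=G[m]; 
    for a in np.arange(-.26,-.2,.01):
        q=p[(p[:,1]>a)&(p[:,1]<a+.01)]; print(cn,round(a,2),len(q),np.percentile(q[:,2],[10,50,90]) if len(q) else '')
    cv2.imwrite("pics/%s2.png"%cn,img)
E
```

```text
clock: 6.75
tcp_pos: [0.4551, -0.1435, 0.1012]
orientation: [-0.0, -0.07, 0.998, 0.0]
wrist_force: [0.6, 0.3, -0.3]
finger_gap: 0.0002
grip_force: 0.0
clock: 7.05
tcp_pos: [0.4553, -0.1438, 0.0991]
orientation: [0.0, -0.07, 0.998, 0.0]
wrist_force: [0.1, 0.6, 0.4]
finger_gap: 0.0
grip_force: 0.0
t 7.0 F [ 0.4309 -0.2057  0.0991] toolF y 98.05 zdir [ 0.  0. -1.] force [0.2 0.6 0.4] gap 0.0 grip 0.0 j [-0.47  0.23 -0.46  0.88  0.   -0.61]
side -0.26 321 [0.0794 0.0817 0.0844]
side -0.25 328 [0.0792 0.0817 0.0845]
side -0.24 346 [0.0793 0.0819 0.0854]
side -0.23 353 [0.0795 0.0818 0.1334]
side -0.22 327 [0.0784 0.0821 0.1252]
side -0.21 176 [0.0789 0.0823 0.1298]
top -0.26 12 [0.0756 0.081  0.0853]
top -0.25 20 [0.0735 0.0797 0.0867]
top -0.24 24 [0.0752 0.082  0.0882]
top -0.23 42 [0.0768 0.0812 0.0872]
top -0.22 54 [0.0749 0.0816 0.0871]
top -0.21 30 [0.0774 0.082  0.0871]
```

```bash
P="python3 -m pendant"
$P '[{"travel":[0,0.03,0.03],"rot":[0,0,0],"fingers":-1},{"travel":[0,0.03,0.03],"rot":[0,0,0],"fingers":-1},{"travel":[0,0.03,0.03],"rot":[0,0,0],"fingers":-1}]' | grep force
$P '[{"travel":[0,0,-0.4],"rot":[0,0,0],"fingers":-1},{"travel":[0,0,-0.75],"rot":[0,0,0],"fingers":-1},{"travel":[0,-0.4,-0.75],"rot":[0,0,0],"fingers":-1},{"travel":[0,-0.8,-0.75],"rot":[0,0,0],"fingers":-1},{"travel":[0,-1,-0.75],"rot":[0,0,0],"fingers":-1}]' |grep pos
$P '[{"travel":[0,-0.4,0],"rot":[0,0,0],"fingers":-1},{"travel":[0,-0.73,0],"rot":[0,0,0],"fingers":-1},{"travel":[0,-0.73,0.2],"rot":[0,0,0],"fingers":-1},{"travel":[0,-0.73,0.53],"rot":[0,0,0],"fingers":-1},{"travel":[0,-0.73,0.53],"rot":[0,0,0],"fingers":-1},{"travel":[0,-0.73,0.53],"rot":[0,0,0],"fingers":-1}]'
$P '[{"travel":[0,-0.2,0],"rot":[0,0,0],"fingers":-1},{"travel":[0,-0.4,0],"rot":[0,0,0],"fingers":-1},{"travel":[0,-0.6,0],"rot":[0,0,0],"fingers":-1},{"travel":[0,-0.75,0],"rot":[0,0,0],"fingers":-1},{"travel":[0,-0.9,0],"rot":[0,0,0],"fingers":-1},{"travel":[0,-1,0],"rot":[0,0,0],"fingers":-1}]'
$P '[{"travel":[0,-0.1,0],"rot":[0,0,0],"fingers":-1},{"travel":[0,-0.16,0.05],"rot":[0,0,0],"fingers":-1},{"travel":[0,-0.16,0.1],"rot":[0,0,0],"fingers":-1},{"travel":[0,-0.18,0.14],"rot":[0,0,0],"fingers":-1},{"travel":[0,-0.18,0.18],"rot":[0,0,0],"fingers":-1},{"travel":[0,-0.18,0.22],"rot":[0,0,0],"fingers":-1},{"travel":[0,-0.18,0.22],"rot":[0,0,0],"fingers":-1}]'
python3 - <<'E'
from h import *
where()
np.set_printoptions(precision=4,suppress=True)
for cn in("side",):
    img,W=shot(cn); G=F(W)
    for ran in ((-.56,-.49),(-.27,-.19)):
      m=(G[...,0]>.33)&(G[...,0]<.53)&(G[...,1]>ran[0])&(G[...,1]<ran[1])&(G[...,2]>.03)&(G[...,2]<.15)
      p=G[m]; 
      for a in np.arange(*ran,.01):
        q=p[(p[:,1]>a)&(p[:,1]<a+.01)]; print(cn,round(a,2),len(q),np.percentile(q[:,2],[10,50,90]) if len(q) else '')
E
```

```text
wrist_force: [0.4, -0.3, 1.0]
grip_force: 0.0
tcp_pos: [0.4726, -0.2623, 0.1862]
clock: 8.55
tcp_pos: [0.4832, -0.345, 0.1215]
orientation: [-0.001, -0.07, 0.998, 0.001]
wrist_force: [0.4, -0.2, 0.9]
finger_gap: 0.0001
grip_force: 0.0
clock: 9.15
tcp_pos: [0.5018, -0.4659, 0.1248]
orientation: [0.001, -0.07, 0.998, -0.001]
wrist_force: [-1.0, 1.0, -0.3]
finger_gap: 0.0002
grip_force: 0.3
clock: 9.85
tcp_pos: [0.5033, -0.485, 0.0943]
orientation: [-0.001, -0.07, 0.998, 0.001]
wrist_force: [-0.2, 0.1, -0.5]
finger_gap: 0.0003
grip_force: 0.0
t 9.8 F [ 0.4309 -0.5503  0.0943] toolF y 98.07 zdir [-0.001  0.002 -1.   ] force [-0.2  0.1 -0.5] gap 0.0003 grip 0.0 j [-0.88  0.63  0.16  1.1   0.   -1.02]
side -0.56 104 [0.0763 0.102  0.1365]
side -0.55 348 [0.0731 0.0767 0.1277]
side -0.54 298 [0.0741 0.077  0.0957]
side -0.53 331 [0.0753 0.0782 0.1302]
side -0.52 345 [0.0764 0.0797 0.1364]
side -0.51 312 [0.0776 0.0802 0.083 ]
side -0.5 278 [0.0781 0.0808 0.0834]
side -0.49 0 
side -0.27 1043 [0.0368 0.0639 0.0823]
side -0.26 307 [0.0786 0.0811 0.0836]
side -0.25 317 [0.0778 0.0803 0.083 ]
side -0.24 293 [0.0774 0.08   0.0823]
side -0.23 299 [0.0761 0.0789 0.0818]
side -0.22 295 [0.0751 0.0782 0.0809]
side -0.21 166 [0.0745 0.0774 0.0798]
side -0.2 0 
side -0.19 0
```

```bash
P="python3 -m pendant"
$P '[{"travel":[0,0,-0.4],"rot":[0,0,0],"fingers":-1},{"travel":[0,0,-0.8],"rot":[0,0,0],"fingers":-1},{"travel":[0,0,-1],"rot":[0,0,0],"fingers":-1}]' |grep pos
$P '[{"travel":[0,0.4,-0.3],"rot":[0,0,0],"fingers":0.7},{"travel":[0.4,0.8,-0.6],"rot":[0,0,0],"fingers":0.7},{"travel":[0.6,1,-0.6],"rot":[0,0,0],"fingers":0.7},{"travel":[0.6,1,-0.6],"rot":[0,0,0],"fingers":0.7},{"travel":[0.6,1,-0.6],"rot":[0,0,0],"fingers":0.7},{"travel":[0.6,1,-0.6],"rot":[0,0,0],"fingers":0.7}]'
cat >> h.py <<'E'
def jars(cn,save=None,z0=.055,z1=.1,box=(.3,.56,-.52,-.24)):
    img,W=shot(cn,save); G=F(W); hsv=cv2.cvtColor(img,cv2.COLOR_BGR2HSV)
    ca=(G[...,0]>box[0])&(G[...,0]<box[1])&(G[...,1]>box[2])&(G[...,1]<box[3])&(G[...,2]>z0)&(G[...,2]<z1)
    for n,lo,hi in(("red",0,6),("green",45,85),("yellow",22,34),("blue",100,125)):
        k=(ca&(hsv[...,0]>=lo)&(hsv[...,0]<=hi)&(hsv[...,1]>120)&(hsv[...,2]>40)).astype(np.uint8)
        nn,l,stt,_=cv2.connectedComponentsWithStats(k)
        if nn<2: continue
        i=1+np.argmax(stt[1:,4]); p=G[l==i]
        if len(p)<40: continue
        zt=np.percentile(p[:,2],90); t=p[p[:,2]>zt-.006]
        cc,r=cv2.minEnclosingCircle(t[:,:2].astype(np.float32))
        print(cn,n,len(p),"ztop",round(zt,4),"circle",np.round(cc,4),round(r,4),"mean",np.round(t[:,:2].mean(0),4))
E
python3 - <<'E'
from h import *
where()
jars("wrist","w3.png"); jars("top"); jars("side")
E
```

```text
tcp_pos: [0.5046, -0.4867, 0.2205]
clock: 10.8
tcp_pos: [0.4159, -0.3774, 0.2881]
orientation: [0.001, -0.07, 0.998, -0.001]
wrist_force: [1.7, -0.5, -0.6]
finger_gap: 0.0721
grip_force: 0.0
t 10.8 F [ 0.3593 -0.4316  0.2881] toolF y 98.05 zdir [ 0.001 -0.001 -1.   ] force [ 1.6 -0.7 -0.6] gap 0.0721 grip 0.0 j [-0.88  0.28  0.09  1.38  0.   -1.02]
wrist green 2541 ztop 0.074 circle [ 0.4822 -0.4286] 0.0303 mean [ 0.4804 -0.4282]
wrist yellow 2987 ztop 0.0738 circle [ 0.3734 -0.331 ] 0.0297 mean [ 0.3726 -0.3316]
wrist blue 707 ztop 0.0737 circle [ 0.482  -0.3236] 0.0295 mean [ 0.4759 -0.3363]
top green 195 ztop 0.0805 circle [ 0.4845 -0.4257] 0.0286 mean [ 0.4863 -0.4231]
top yellow 251 ztop 0.0807 circle [ 0.3755 -0.3289] 0.0294 mean [ 0.3735 -0.3283]
top blue 238 ztop 0.0805 circle [ 0.4844 -0.3207] 0.0286 mean [ 0.4842 -0.3215]
side green 583 ztop 0.0772 circle [ 0.4807 -0.4283] 0.0308 mean [ 0.4805 -0.429 ]
side yellow 608 ztop 0.0774 circle [ 0.3736 -0.3316] 0.031 mean [ 0.3729 -0.3309]
side blue 539 ztop 0.0778 circle [ 0.4828 -0.3233] 0.0309 mean [ 0.4815 -0.3237]
```

View pics/w3.png

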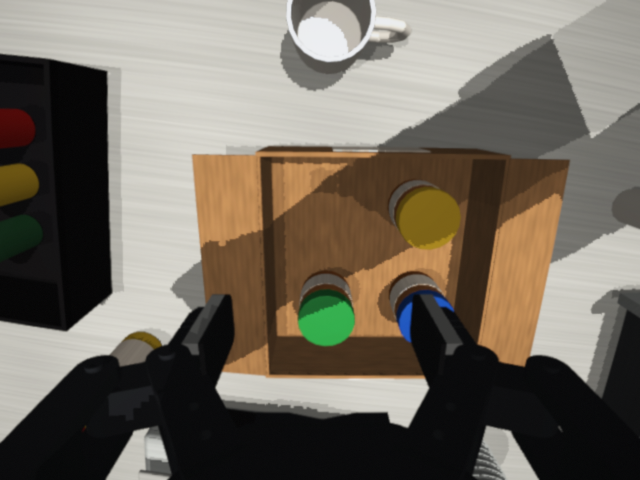

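```bash
P="python3 -m pendant"
$P '[{"travel":[-0.117,0.4,0],"rot":[0,0,0],"fingers":0.6},{"travel":[-0.117,0.838,0],"rot":[0,0,0],"fingers":0.6},{"travel":[-0.117,0.838,0.4],"rot":[0,0,0],"fingers":0.6},{"travel":[-0.117,0.838,0.8],"rot":[0,0,0],"fingers":0.6},{"travel":[-0.117,0.838,1],"rot":[0,0,0],"fingers":0.6},{"travel":[-0.117,0.838,1],"rot":[0,0,0],"fingers":0.6},{"travel":[-0.117,0.838,1],"rot":[0,0,0],"fingers":0.6},{"travel":[-0.117,0.838,1],"rot":[0,0,0],"fingers":0.6}]'
python3 - <<'E'
from h import *
where(); jars("wrist"); jars("side")
E
```

```text
clock: 11.75
tcp_pos: [0.4167, -0.2769, 0.169]
orientation: [0.001, -0.07, 0.998, -0.001]
wrist_force: [0.0, -0.2, -0.1]
finger_gap: 0.0681
grip_force: 0.0
t 11.8 F [ 0.3741 -0.3321  0.169 ] toolF y 98.04 zdir [ 0.002 -0.002 -1.   ] force [-0.  -0.2 -0.1] gap 0.0681 grip 0.0 j [-0.75  0.21 -0.3   1.06  0.   -0.89]
wrist green 273 ztop 0.0734 circle [ 0.482  -0.4005] 0.0113 mean [ 0.4813 -0.4006]
wrist yellow 6742 ztop 0.0737 circle [ 0.3737 -0.3305] 0.0299 mean [ 0.3722 -0.3303]
wrist blue 4898 ztop 0.0737 circle [ 0.4823 -0.3231] 0.0303 mean [ 0.4787 -0.3234]
side green 574 ztop 0.077 circle [ 0.4805 -0.4269] 0.0311 mean [ 0.4808 -0.4289]
side yellow 618 ztop 0.0773 circle [ 0.3747 -0.3309] 0.0311 mean [ 0.3733 -0.3309]
side blue 172 ztop 0.078 circle [ 0.4848 -0.3311] 0.028 mean [ 0.4884 -0.3405]
```

```bash
P="python3 -m pendant"
$P '[{"travel":[0,0.01,0.25],"rot":[0,0,0],"fingers":0.6},{"travel":[0,0.01,0.5],"rot":[0,0,0],"fingers":0.6},{"travel":[0,0.01,0.75],"rot":[0,0,0],"fingers":0.6},{"travel":[0,0.01,0.97],"rot":[0,0,0],"fingers":0.6},{"travel":[0,0.01,0.97],"rot":[0,0,0],"fingers":0.6},{"travel":[0,0.01,0.97],"rot":[0,0,0],"fingers":0.6},{"travel":[0,0.01,0.97],"rot":[0,0,0],"fingers":-1},{"travel":[0,0.01,0.97],"rot":[0,0,0],"fingers":-1},{"travel":[0,0.01,0.97],"rot":[0,0,0],"fingers":-1},{"travel":[0,0.01,0.97],"rot":[0,0,0],"fingers":-1}]' 40
$P '[{"travel":[0,0,0],"rot":[0,0,0],"fingers":-1},{"travel":[0,0,0],"rot":[0,0,0],"fingers":-1},{"travel":[0,0,-0.2],"rot":[0,0,0],"fingers":-1},{"travel":[0,0,-0.5],"rot":[0,0,0],"fingers":-1},{"travel":[0,0,-0.8],"rot":[0,0,0],"fingers":-1},{"travel":[0,0,-1],"rot":[0,0,0],"fingers":-1}]' 40
python3 -c "from h import *;where()"
```

```text
clock: 12.85
tcp_pos: [0.4166, -0.2757, 0.0531]
orientation: [0.001, -0.07, 0.998, -0.001]
wrist_force: [-0.1, -0.1, 6.0]
finger_gap: 0.0592
grip_force: 44.0
clock: 13.45
tcp_pos: [0.4159, -0.2751, 0.1742]
orientation: [0.001, -0.07, 0.998, -0.001]
wrist_force: [-0.6, -0.5, -1.1]
finger_gap: 0.0593
grip_force: 44.1
t 13.4 F [ 0.3736 -0.3303  0.1742] toolF y 98.05 zdir [ 0.002 -0.002 -1.   ] force [-0.6 -0.4 -1.1] gap 0.0593 grip 44.1 j [-0.75  0.2  -0.29  1.07  0.   -0.89]
```

```bash
P="python3 -m pendant"
$P '[{"travel":[0,0,-0.3],"rot":[0,0,0],"fingers":-1},{"travel":[-0.2,0.25,-0.35],"rot":[0,0,0],"fingers":-1},{"travel":[-0.4,0.5,-0.35],"rot":[0,0,0],"fingers":-1},{"travel":[-0.6,0.75,-0.35],"rot":[0,0,0],"fingers":-1},{"travel":[-0.75,1,-0.35],"rot":[0,0,0],"fingers":-1}]' |grep pos
for i in 1 2 3; do $P '[{"travel":[0,0.34,0],"rot":[0,0,0],"fingers":-1},{"travel":[0,0.67,0],"rot":[0,0,0],"fingers":-1},{"travel":[0,1,0],"rot":[0,0,0],"fingers":-1}]' |grep pos; done
$P '[{"travel":[-0.3,0.3,0],"rot":[0,0,0],"fingers":-1},{"travel":[-0.55,0.5,0],"rot":[0,0,0],"fingers":-1},{"travel":[-0.76,0.63,0],"rot":[0,0,0],"fingers":-1},{"travel":[-0.76,0.63,0],"rot":[0,0,0],"fingers":-1},{"travel":[-0.76,0.63,0],"rot":[0,0,0],"fingers":-1},{"travel":[-0.76,0.63,0],"rot":[0,0,0],"fingers":-1}]' |grep pos
python3 - <<'E'
from h import *
where()
img,W=shot("side","s4.png"); G=F(W)
np.set_printoptions(precision=4,suppress=True)
m=(G[...,2]>.108)&(G[...,2]<.128)&(G[...,0]>.42)&(G[...,0]<.56)&(G[...,1]>-.1)&(G[...,1]<.4)
for a in(-.04,.0,.04,.08,.12,.2,.28): 
    p=G[m&(abs(G[...,1]-a)<.01)]; print(a,len(p),np.percentile(p,[2,98],axis=0) if len(p) else '')
img,W=shot("wrist","w4.png")
E
```

```text
tcp_pos: [0.4886, -0.1419, 0.2139]
tcp_pos: [0.4704, -0.0227, 0.2135]
tcp_pos: [0.4535, 0.0961, 0.2137]
tcp_pos: [0.4366, 0.215, 0.2137]
tcp_pos: [0.5161, 0.3003, 0.2132]
t 15.4 F [0.5528 0.2256 0.2132] toolF y 98.03 zdir [-0.001 -0.    -1.   ] force [-0.2  0.5 -2.6] gap 0.0593 grip 44.3 j [ 0.39  0.37  0.03  1.24 -0.    0.25]
-0.04 56 [[ 0.4802 -0.0498  0.1091]
 [ 0.4959 -0.0306  0.1251]]
0.0 49 [[ 0.4796 -0.009   0.1086]
 [ 0.4964  0.0087  0.1249]]
0.04 49 [[0.4782 0.0313 0.1091]
 [0.4962 0.0495 0.1236]]
0.08 49 [[0.4783 0.0711 0.1091]
 [0.4934 0.0885 0.1257]]
0.12 43 [[0.4768 0.1106 0.1104]
 [0.4944 0.1297 0.1265]]
0.2 43 [[0.4764 0.1912 0.1093]
 [0.4931 0.2082 0.125 ]]
0.28 34 [[0.4732 0.2707 0.1114]
 [0.4889 0.2898 0.1245]]
```

View pics/w4.png

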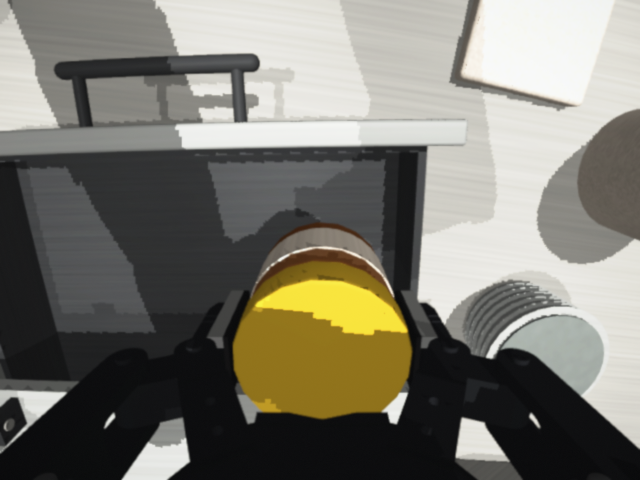

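View pics/s4.png

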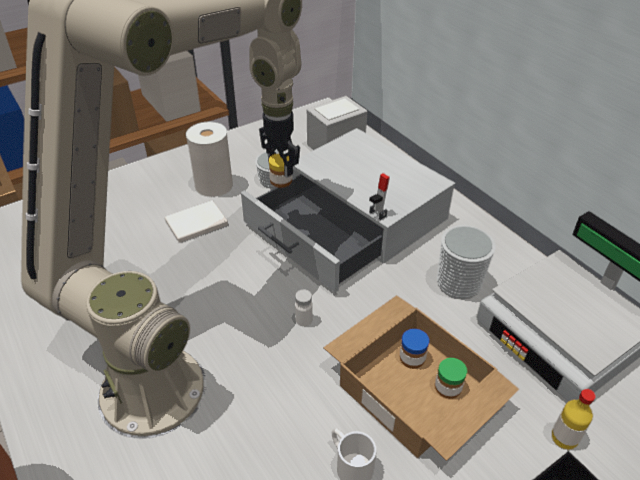

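Both flaps lie back. The jar is held upright over the drawer and clear of its right-hand wall (wrist view x≈400), so I'll lower it now.

```bash
P="python3 -m pendant"
$P '[{"travel":[0,0,0.25],"rot":[0,0,0],"fingers":-1},{"travel":[0,0,0.5],"rot":[0,0,0],"fingers":-1},{"travel":[0,0,0.75],"rot":[0,0,0],"fingers":-1},{"travel":[0,0,1],"rot":[0,0,0],"fingers":-1},{"travel":[0,0,1],"rot":[0,0,0],"fingers":-1},{"travel":[0,0,1],"rot":[0,0,0],"fingers":-1}]'
$P '[{"travel":[0,0,0.06],"rot":[0,0,0],"fingers":-1},{"travel":[0,0,0.12],"rot":[0,0,0],"fingers":-1},{"travel":[0,0,0.16],"rot":[0,0,0],"fingers":-1},{"travel":[0,0,0.175],"rot":[0,0,0],"fingers":-1},{"travel":[0,0,0.175],"rot":[0,0,0],"fingers":-1},{"travel":[0,0,0.175],"rot":[0,0,0],"fingers":-1}]'
python3 -c "from h import *;where()"
```

```text
clock: 16.15
tcp_pos: [0.5164, 0.3005, 0.0937]
orientation: [-0.0, -0.07, 0.998, -0.0]
wrist_force: [-0.1, -0.8, -2.4]
finger_gap: 0.0593
grip_force: 44.3
clock: 16.75
tcp_pos: [0.517, 0.3011, 0.0722]
orientation: [0.0, -0.07, 0.998, 0.0]
wrist_force: [0.8, 0.6, -2.1]
finger_gap: 0.059
grip_force: 44.3
t 16.8 F [0.5539 0.2262 0.0722] toolF y 98.05 zdir [ 0.  0. -1.] force [ 0.8  0.5 -2.1] gap 0.059 grip 44.3 j [ 0.39  0.47 -0.18  0.92  0.    0.25]
```

```bash
P="python3 -m pendant"
$P '[{"travel":[0,0,0.01],"rot":[0,0,0],"fingers":-1},{"travel":[0,0,0.018],"rot":[0,0,0],"fingers":-1},{"travel":[0,0,0.018],"rot":[0,0,0],"fingers":-1},{"travel":[0,0,0.018],"rot":[0,0,0],"fingers":0.6},{"travel":[0,0,0.018],"rot":[0,0,0],"fingers":0.6},{"travel":[0,0,0.018],"rot":[0,0,0],"fingers":0.6},{"travel":[0,0,0.018],"rot":[0,0,0],"fingers":0.6},{"travel":[0,0,-0.2],"rot":[0,0,0],"fingers":0.6},{"travel":[0,0,-0.5],"rot":[0,0,0],"fingers":0.6},{"travel":[0,0,-0.9],"rot":[0,0,0],"fingers":0.6}]'
$P '[{"travel":[0,0,-0.28],"rot":[0,0,0],"fingers":0.6},{"travel":[0.3,-0.4,-0.28],"rot":[0,0,0],"fingers":0.6},{"travel":[0.6,-0.7,-0.28],"rot":[0,0,0],"fingers":0.6},{"travel":[0.6,-1,-0.28],"rot":[0,0,0],"fingers":0.6}]' |grep pos
for i in 1 2 3 4; do $P '[{"travel":[0,-0.34,0],"rot":[0,0,0],"fingers":0.6},{"travel":[0,-0.67,0],"rot":[0,0,0],"fingers":0.6},{"travel":[0,-1,0],"rot":[0,0,0],"fingers":0.6}]' |grep pos; done
$P '[{"travel":[0,-0.45,0],"rot":[0,0,0],"fingers":0.6},{"travel":[0,-0.45,0.3],"rot":[0,0,0],"fingers":0.6},{"travel":[0,-0.45,0.3],"rot":[0,0,0],"fingers":0.6},{"travel":[0,-0.45,0.3],"rot":[0,0,0],"fingers":0.6},{"travel":[0,-0.45,0.3],"rot":[0,0,0],"fingers":0.6}]' |grep pos
python3 - <<'E'
from h import *
where(); jars("wrist"); jars("top"); jars("top",z0=.03,z1=.12,box=(.48,.66,-.04,.3)); jars("side",z0=.03,z1=.12,box=(.48,.66,-.04,.3))
E
```

```text
clock: 17.75
tcp_pos: [0.5154, 0.3004, 0.179]
orientation: [-0.002, -0.07, 0.998, -0.001]
wrist_force: [0.9, -0.4, -0.3]
finger_gap: 0.0678
grip_force: 0.0
tcp_pos: [0.459, 0.1715, 0.2138]
tcp_pos: [0.4791, 0.0518, 0.2139]
tcp_pos: [0.496, -0.0672, 0.2138]
tcp_pos: [0.5128, -0.186, 0.2137]
tcp_pos: [0.5296, -0.3048, 0.2135]
tcp_pos: [0.5375, -0.3558, 0.1789]
t 19.9 F [ 0.4827 -0.4271  0.1789] toolF y 98.11 zdir [ 0.001 -0.    -1.   ] force [-0.6  0.1  0.1] gap 0.0683 grip 0.0 j [-0.71  0.47  0.11  1.21  0.   -0.85]
wrist green 6325 ztop 0.0737 circle [ 0.4823 -0.4283] 0.0301 mean [ 0.4807 -0.4281]
wrist blue 6374 ztop 0.0737 circle [ 0.482 -0.323] 0.0305 mean [ 0.4813 -0.3245]
top blue 103 ztop 0.0809 circle [ 0.4872 -0.3168] 0.0247 mean [ 0.4942 -0.3112]
top yellow 269 ztop 0.0973 circle [0.5551 0.2259] 0.0299 mean [0.5544 0.2269]
side yellow 335 ztop 0.0973 circle [0.5548 0.223 ] 0.0333 mean [0.5535 0.2244]
```

```bash
P="python3 -m pendant"
$P '[{"travel":[0,-0.01,0.25],"rot":[0,0,0],"fingers":0.6},{"travel":[0,-0.01,0.5],"rot":[0,0,0],"fingers":0.6},{"travel":[0,-0.01,0.75],"rot":[0,0,0],"fingers":0.6},{"travel":[0,-0.01,1],"rot":[0,0,0],"fingers":0.6},{"travel":[0,-0.01,1],"rot":[0,0,0],"fingers":0.6}]' |grep force
$P '[{"travel":[0,0,0.05],"rot":[0,0,0],"fingers":0.6},{"travel":[0,0,0.05],"rot":[0,0,0],"fingers":0.6},{"travel":[0,0,0.05],"rot":[0,0,0],"fingers":-1},{"travel":[0,0,0.05],"rot":[0,0,0],"fingers":-1},{"travel":[0,0,0.05],"rot":[0,0,0],"fingers":-1},{"travel":[0,0,0.05],"rot":[0,0,0],"fingers":-1},{"travel":[0,0,0.05],"rot":[0,0,0],"fingers":-1},{"travel":[0,0,0.05],"rot":[0,0,0],"fingers":-1}]' 40
$P '[{"travel":[0,0,-0.2],"rot":[0,0,0],"fingers":-1},{"travel":[0,0,-0.5],"rot":[0,0,0],"fingers":-1},{"travel":[0,0,-0.8],"rot":[0,0,0],"fingers":-1},{"travel":[0,0,-1],"rot":[0,0,0],"fingers":-1},{"travel":[0,0,-1],"rot":[0,0,0],"fingers":-1}]'
python3 -c "from h import *;where()"
```

```text
wrist_force: [0.4, 0.8, 0.6]
grip_force: 0.0
clock: 21.35
tcp_pos: [0.5385, -0.3585, 0.0538]
orientation: [0.001, -0.07, 0.998, -0.001]
wrist_force: [0.7, 0.9, 6.4]
finger_gap: 0.059
grip_force: 43.9
clock: 21.85
tcp_pos: [0.5392, -0.3595, 0.1764]
orientation: [0.003, -0.07, 0.998, -0.003]
wrist_force: [0.2, 0.2, -2.2]
finger_gap: 0.0588
grip_force: 43.8
t 21.9 F [ 0.4839 -0.431   0.1764] toolF y 98.05 zdir [ 0.006 -0.005 -1.   ] force [ 0.2  0.1 -2.2] gap 0.0588 grip 43.8 j [-0.71  0.48  0.11  1.19 -0.   -0.85]
```

```bash
P="python3 -m pendant"
$P '[{"travel":[0,0,-0.3],"rot":[0,0,0],"fingers":-1},{"travel":[0,0.25,-0.35],"rot":[0,0,0],"fingers":-1},{"travel":[0,0.5,-0.35],"rot":[0,0,0],"fingers":-1},{"travel":[0,0.75,-0.35],"rot":[0,0,0],"fingers":-1},{"travel":[0,1,-0.35],"rot":[0,0,0],"fingers":-1}]' |grep pos
for i in 1 2 3; do $P '[{"travel":[0,0.34,0],"rot":[0,0,0],"fingers":-1},{"travel":[0,0.67,0],"rot":[0,0,0],"fingers":-1},{"travel":[0,1,0],"rot":[0,0,0],"fingers":-1}]' |grep pos; done
$P '[{"travel":[-0.2,0.3,0],"rot":[0,0,0],"fingers":-1},{"travel":[-0.4,0.5,0],"rot":[0,0,0],"fingers":-1},{"travel":[-0.6,0.62,0],"rot":[0,0,0],"fingers":-1},{"travel":[-0.6,0.62,0],"rot":[0,0,0],"fingers":-1},{"travel":[-0.6,0.62,0.4],"rot":[0,0,0],"fingers":-1},{"travel":[-0.6,0.62,0.7],"rot":[0,0,0],"fingers":-1},{"travel":[-0.6,0.62,0.95],"rot":[0,0,0],"fingers":-1},{"travel":[-0.6,0.62,0.95],"rot":[0,0,0],"fingers":-1},{"travel":[-0.6,0.62,0.95],"rot":[0,0,0],"fingers":-1}]' |grep pos
python3 -c "from h import *;where();jars('wrist',z0=.04,z1=.2,box=(.45,.66,-.04,.3))"
```

```text
tcp_pos: [0.5196, -0.2377, 0.212]
tcp_pos: [0.5026, -0.1186, 0.2121]
tcp_pos: [0.4857, 0.0002, 0.2123]
tcp_pos: [0.4689, 0.1189, 0.2124]
tcp_pos: [0.53, 0.2006, 0.0992]
t 24.1 F [0.5527 0.1249 0.0992] toolF y 98.02 zdir [-0.003 -0.001 -1.   ] force [-0.3 -0.6 -2.1] gap 0.0589 grip 44.3 j [ 0.22  0.39 -0.23  0.95 -0.    0.08]
wrist green 22758 ztop 0.119 circle [0.5528 0.1241] 0.0314 mean [0.5473 0.1243]
wrist yellow 15207 ztop 0.0915 circle [0.551  0.2163] 0.041 mean [0.5502 0.224 ]
```

```bash
P="python3 -m pendant"
$P '[{"travel":[0,0,0.1],"rot":[0,0,0],"fingers":-1},{"travel":[0,0,0.17],"rot":[0,0,0],"fingers":-1},{"travel":[0,0,0.22],"rot":[0,0,0],"fingers":-1},{"travel":[0,0,0.23],"rot":[0,0,0],"fingers":-1},{"travel":[0,0,0.23],"rot":[0,0,0],"fingers":-1},{"travel":[0,0,0.23],"rot":[0,0,0],"fingers":-1}]'
$P '[{"travel":[0,0,0],"rot":[0,0,0],"fingers":0.6},{"travel":[0,0,0],"rot":[0,0,0],"fingers":0.6},{"travel":[0,0,0],"rot":[0,0,0],"fingers":0.6},{"travel":[0,0,0],"rot":[0,0,0],"fingers":0.6},{"travel":[0,0,-0.2],"rot":[0,0,0],"fingers":0.6},{"travel":[0,0,-0.5],"rot":[0,0,0],"fingers":0.6},{"travel":[0,0,-0.9],"rot":[0,0,0],"fingers":0.6}]'
$P '[{"travel":[0,0,-0.28],"rot":[0,0,0],"fingers":0.6},{"travel":[0.3,-0.4,-0.28],"rot":[0,0,0],"fingers":0.6},{"travel":[0.6,-0.7,-0.28],"rot":[0,0,0],"fingers":0.6},{"travel":[0.6,-1,-0.28],"rot":[0,0,0],"fingers":0.6}]' |grep pos
for i in 1 2; do $P '[{"travel":[0,-0.34,0],"rot":[0,0,0],"fingers":0.6},{"travel":[0,-0.67,0],"rot":[0,0,0],"fingers":0.6},{"travel":[0,-1,0],"rot":[0,0,0],"fingers":0.6}]' |grep pos; done
$P '[{"travel":[0,-0.4,0],"rot":[0,0,0],"fingers":0.6},{"travel":[0,-0.75,0],"rot":[0,0,0],"fingers":0.6},{"travel":[0,-0.75,0.3],"rot":[0,0,0],"fingers":0.6},{"travel":[0,-0.75,0.3],"rot":[0,0,0],"fingers":0.6},{"travel":[0,-0.75,0.3],"rot":[0,0,0],"fingers":0.6},{"travel":[0,-0.75,0.3],"rot":[0,0,0],"fingers":0.6}]' |grep pos
python3 - <<'E'
from h import *
where(); jars("wrist"); jars("top",z0=.03,z1=.12,box=(.48,.66,-.04,.3)); jars("side",z0=.03,z1=.12,box=(.48,.66,-.04,.3))
E
```

```text
clock: 24.8
tcp_pos: [0.5311, 0.2013, 0.0722]
orientation: [0.0, -0.07, 0.998, 0.0]
wrist_force: [-0.8, -0.1, -2.0]
finger_gap: 0.0593
grip_force: 44.4
clock: 25.5
tcp_pos: [0.5294, 0.2008, 0.1793]
orientation: [-0.002, -0.07, 0.998, -0.0]
wrist_force: [1.4, 0.0, -0.3]
finger_gap: 0.0685
grip_force: 0.0
tcp_pos: [0.4731, 0.072, 0.2139]
tcp_pos: [0.4933, -0.0481, 0.2141]
tcp_pos: [0.5101, -0.167, 0.2139]
tcp_pos: [0.5232, -0.2539, 0.179]
t 27.1 F [ 0.4827 -0.3243  0.179 ] toolF y 98.11 zdir [ 0.001 -0.001 -1.   ] force [ 0.2 -0.9 -0.3] gap 0.0687 grip 0.0 j [-0.59  0.35 -0.07  1.14  0.   -0.73]
wrist blue 6205 ztop 0.0737 circle [ 0.4826 -0.3232] 0.0298 mean [ 0.4812 -0.3232]
top green 233 ztop 0.0987 circle [0.5539 0.1246] 0.028 mean [0.5544 0.1257]
top yellow 267 ztop 0.0987 circle [0.5547 0.226 ] 0.0297 mean [0.5542 0.2278]
side green 321 ztop 0.0967 circle [0.5517 0.1234] 0.0312 mean [0.551  0.1233]
side yellow 334 ztop 0.0965 circle [0.5558 0.2246] 0.0339 mean [0.5548 0.2246]
```

```bash
P="python3 -m pendant"
$P '[{"travel":[0,0,0.25],"rot":[0,0,0],"fingers":0.6},{"travel":[0,0,0.5],"rot":[0,0,0],"fingers":0.6},{"travel":[0,0,0.75],"rot":[0,0,0],"fingers":0.6},{"travel":[0,0,1],"rot":[0,0,0],"fingers":0.6},{"travel":[0,0,1],"rot":[0,0,0],"fingers":0.6}]' |grep force
$P '[{"travel":[0,0,0.05],"rot":[0,0,0],"fingers":0.6},{"travel":[0,0,0.05],"rot":[0,0,0],"fingers":0.6},{"travel":[0,0,0.05],"rot":[0,0,0],"fingers":-1},{"travel":[0,0,0.05],"rot":[0,0,0],"fingers":-1},{"travel":[0,0,0.05],"rot":[0,0,0],"fingers":-1},{"travel":[0,0,0.05],"rot":[0,0,0],"fingers":-1},{"travel":[0,0,0.05],"rot":[0,0,0],"fingers":-1},{"travel":[0,0,0.05],"rot":[0,0,0],"fingers":-1}]' 40
$P '[{"travel":[0,0,-0.2],"rot":[0,0,0],"fingers":-1},{"travel":[0,0,-0.5],"rot":[0,0,0],"fingers":-1},{"travel":[0,0,-0.8],"rot":[0,0,0],"fingers":-1},{"travel":[0,0,-1],"rot":[0,0,0],"fingers":-1},{"travel":[0,0,-1],"rot":[0,0,0],"fingers":-1}]'
python3 -c "from h import *;where()"
```

```text
wrist_force: [0.1, 0.4, -0.5]
grip_force: 0.0
clock: 28.55
tcp_pos: [0.5239, -0.2549, 0.0536]
orientation: [0.001, -0.07, 0.998, -0.001]
wrist_force: [-0.3, 0.6, 6.3]
finger_gap: 0.059
grip_force: 44.1
clock: 29.05
tcp_pos: [0.5248, -0.256, 0.1761]
orientation: [0.003, -0.07, 0.998, -0.003]
wrist_force: [0.4, -1.1, -2.5]
finger_gap: 0.0593
grip_force: 44.1
t 29.1 F [ 0.4841 -0.3265  0.1761] toolF y 98.05 zdir [ 0.006 -0.005 -1.   ] force [ 0.3 -1.1 -2.5] gap 0.0593 grip 44.1 j [-0.59  0.35 -0.08  1.13 -0.   -0.73]
```

```bash
P="python3 -m pendant"
$P '[{"travel":[0,0,-0.3],"rot":[0,0,0],"fingers":-1},{"travel":[0,0.25,-0.35],"rot":[0,0,0],"fingers":-1},{"travel":[0,0.5,-0.35],"rot":[0,0,0],"fingers":-1},{"travel":[0,0.75,-0.35],"rot":[0,0,0],"fingers":-1},{"travel":[0,1,-0.35],"rot":[0,0,0],"fingers":-1}]' |grep pos
$P '[{"travel":[0,0.34,0],"rot":[0,0,0],"fingers":-1},{"travel":[0,0.67,0],"rot":[0,0,0],"fingers":-1},{"travel":[0,1,0],"rot":[0,0,0],"fingers":-1}]' |grep pos
$P '[{"travel":[-0.2,0.3,0],"rot":[0,0,0],"fingers":-1},{"travel":[-0.4,0.6,0],"rot":[0,0,0],"fingers":-1},{"travel":[-0.6,0.94,0],"rot":[0,0,0],"fingers":-1},{"travel":[-0.6,0.94,0],"rot":[0,0,0],"fingers":-1},{"travel":[-0.6,0.94,0.4],"rot":[0,0,0],"fingers":-1},{"travel":[-0.6,0.94,0.7],"rot":[0,0,0],"fingers":-1},{"travel":[-0.6,0.94,0.95],"rot":[0,0,0],"fingers":-1},{"travel":[-0.6,0.94,0.95],"rot":[0,0,0],"fingers":-1},{"travel":[-0.6,0.94,0.95],"rot":[0,0,0],"fingers":-1}]' |grep pos
python3 -c "from h import *;where();jars('wrist',z0=.04,z1=.2,box=(.45,.66,-.04,.3))"
```

```text
tcp_pos: [0.505, -0.1345, 0.2122]
tcp_pos: [0.488, -0.0154, 0.2123]
tcp_pos: [0.5437, 0.1045, 0.0991]
t 30.8 F [0.553  0.0278 0.0991] toolF y 98.03 zdir [-0.003 -0.    -1.   ] force [ 0.6  0.5 -2.3] gap 0.0587 grip 44.9 j [ 0.04  0.37 -0.27  0.94 -0.   -0.1 ]
wrist green 15229 ztop 0.0915 circle [0.5515 0.1162] 0.0387 mean [0.5487 0.123 ]
wrist blue 22530 ztop 0.119 circle [0.5535 0.0272] 0.0313 mean [0.548  0.0273]
```

```bash
P="python3 -m pendant"
$P '[{"travel":[0,0,0.1],"rot":[0,0,0],"fingers":-1},{"travel":[0,0,0.17],"rot":[0,0,0],"fingers":-1},{"travel":[0,0,0.22],"rot":[0,0,0],"fingers":-1},{"travel":[0,0,0.23],"rot":[0,0,0],"fingers":-1},{"travel":[0,0,0.23],"rot":[0,0,0],"fingers":-1},{"travel":[0,0,0.23],"rot":[0,0,0],"fingers":-1}]'
$P '[{"travel":[0,0,0],"rot":[0,0,0],"fingers":0.6},{"travel":[0,0,0],"rot":[0,0,0],"fingers":0.6},{"travel":[0,0,0],"rot":[0,0,0],"fingers":0.6},{"travel":[0,0,0],"rot":[0,0,0],"fingers":0.6},{"travel":[0,0,-0.2],"rot":[0,0,0],"fingers":0.6},{"travel":[0,0,-0.5],"rot":[0,0,0],"fingers":0.6},{"travel":[0,0,-0.9],"rot":[0,0,0],"fingers":0.6}]'
$P '[{"travel":[0,0,-0.28],"rot":[0,0,0],"fingers":-1},{"travel":[0.3,0.3,-0.28],"rot":[0,0,0],"fingers":-1},{"travel":[0.6,0.6,-0.28],"rot":[0,0,0],"fingers":-1},{"travel":[1,0.78,-0.28],"rot":[0,0,0],"fingers":-1},{"travel":[1,0.78,-0.28],"rot":[0,0,0],"fingers":-1}]' |grep pos
$P '[{"travel":[0.13,0,0.2],"rot":[0,0,0],"fingers":-1},{"travel":[0.13,0,0.45],"rot":[0,0,0],"fingers":-1},{"travel":[0.13,0,0.45],"rot":[0,0,0],"fingers":-1},{"travel":[0.13,0,0.45],"rot":[0,0,0],"fingers":-1},{"travel":[0.13,0,0.45],"rot":[0,0,0],"fingers":-1}]' |grep pos
python3 - <<'E'
from h import *
where(); jars("side");jars("top"); b=(.48,.66,-.04,.3);jars("top",z0=.03,z1=.12,box=b); jars("side","s5.png",z0=.03,z1=.12,box=b)
E
```

```text
clock: 31.4
tcp_pos: [0.5448, 0.105, 0.0722]
orientation: [0.0, -0.07, 0.998, 0.0]
wrist_force: [0.1, -0.3, -3.0]
finger_gap: 0.0589
grip_force: 45.2
clock: 32.1
tcp_pos: [0.543, 0.1049, 0.1794]
orientation: [-0.002, -0.07, 0.998, 0.0]
wrist_force: [0.9, -0.1, -0.1]
finger_gap: 0.0682
grip_force: 0.0
tcp_pos: [0.4067, 0.1818, 0.2134]
tcp_pos: [0.3987, 0.1788, 0.161]
t 33.1 F [0.4197 0.1216 0.161 ] toolF y 98.03 zdir [ 0.002  0.001 -1.   ] force [ 0.9  0.7 -0.6] gap -0.0 grip 0.0 j [ 0.24  0.1  -0.45  1.02  0.    0.1 ]
top green 233 ztop 0.0982 circle [0.5535 0.1245] 0.0286 mean [0.5539 0.1246]
top yellow 269 ztop 0.0986 circle [0.5545 0.2262] 0.0294 mean [0.554  0.2251]
top blue 234 ztop 0.0984 circle [0.5556 0.028 ] 0.0287 mean [0.5534 0.0253]
side green 324 ztop 0.097 circle [0.5515 0.1226] 0.0308 mean [0.551  0.1219]
side yellow 233 ztop 0.0971 circle [0.5596 0.2229] 0.0307 mean [0.5602 0.222 ]
side blue 363 ztop 0.0967 circle [0.5536 0.0272] 0.0321 mean [0.5531 0.026 ]
```

View pics/s5.png

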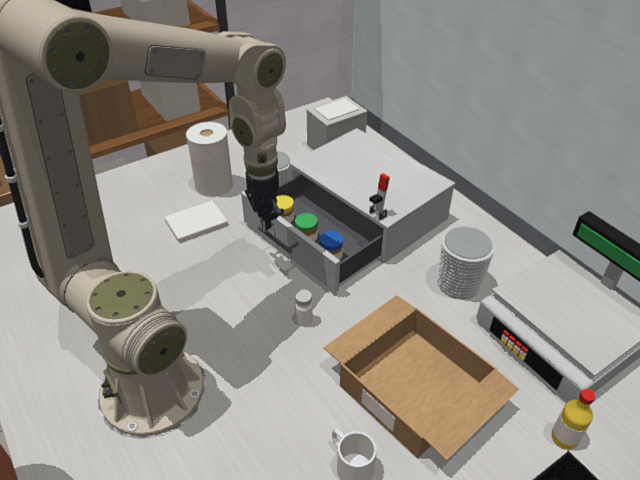

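All three jars stand upright in the drawer, the carton is empty and both flaps lie back. I'll lower in front of the panel and push the drawer.

```bash
P="python3 -m pendant"
$P '[{"travel":[0,0,0.2],"rot":[0,0,0],"fingers":-1},{"travel":[0,0,0.31],"rot":[0,0,0],"fingers":-1},{"travel":[0,0,0.31],"rot":[0,0,0],"fingers":-1},{"travel":[-0.1,0,0.31],"rot":[0,0,0],"fingers":-1},{"travel":[-0.2,0,0.31],"rot":[0,0,0],"fingers":-1},{"travel":[-0.3,0,0.31],"rot":[0,0,0],"fingers":-1},{"travel":[-0.35,0,0.31],"rot":[0,0,0],"fingers":-1}]'
$P '[{"travel":[-0.03,0,0],"rot":[0,0,0],"fingers":-1},{"travel":[-0.07,0,0],"rot":[0,0,0],"fingers":-1},{"travel":[-0.12,0,0],"rot":[0,0,0],"fingers":-1},{"travel":[-0.17,0,0],"rot":[0,0,0],"fingers":-1},{"travel":[-0.22,0,0],"rot":[0,0,0],"fingers":-1},{"travel":[-0.27,0,0],"rot":[0,0,0],"fingers":-1},{"travel":[-0.31,0,0],"rot":[0,0,0],"fingers":-1},{"travel":[-0.33,0,0],"rot":[0,0,0],"fingers":-1},{"travel":[-0.33,0,0],"rot":[0,0,0],"fingers":-1}]'
python3 - <<'E'
from h import *
where(); b=(.48,.75,-.04,.3);jars("side","s6.png",z0=.03,z1=.12,box=b)
img=cv2.imread("pics/s6.png");cv2.imwrite("pics/s6c.png",cv2.resize(img[120:320,200:480],None,fx=2.5,fy=2.5))
E
```

```text
clock: 34.0
tcp_pos: [0.4414, 0.1849, 0.1232]
orientation: [0.001, -0.07, 0.998, 0.0]
wrist_force: [-0.2, 0.5, -0.0]
finger_gap: 0.0001
grip_force: 0.0
clock: 34.9
tcp_pos: [0.479, 0.1901, 0.1226]
orientation: [0.001, -0.07, 0.998, -0.0]
wrist_force: [0.5, -1.2, 0.1]
finger_gap: 0.0
grip_force: 0.0
t 34.9 F [0.5008 0.1215 0.1226] toolF y 98.03 zdir [ 0.001 -0.    -1.   ] force [ 0.3 -1.3  0.1] gap 0.0 grip 0.0 j [ 0.22  0.27 -0.33  0.96 -0.    0.08]
side green 314 ztop 0.0969 circle [0.5852 0.1235] 0.0321 mean [0.5848 0.1231]
side blue 343 ztop 0.0965 circle [0.5865 0.0244] 0.0322 mean [0.5853 0.0264]
```

View pics/s6c.png

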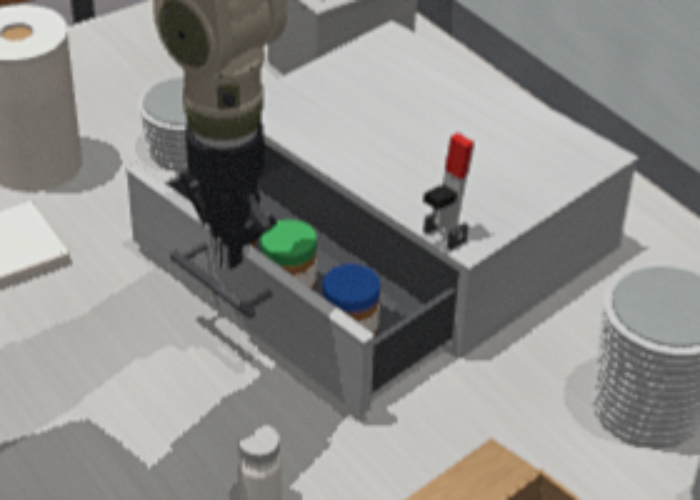

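The drawer carries the jars upright (green 290,245 and blue 350,290 in the crop). I'll go on pushing.

```bash
P="python3 -m pendant"
$P '[{"travel":[-0.04,0,0],"rot":[0,0,0],"fingers":-1},{"travel":[-0.09,0,0],"rot":[0,0,0],"fingers":-1},{"travel":[-0.15,0,0],"rot":[0,0,0],"fingers":-1},{"travel":[-0.22,0,0],"rot":[0,0,0],"fingers":-1},{"travel":[-0.29,0,0],"rot":[0,0,0],"fingers":-1},{"travel":[-0.36,0,0],"rot":[0,0,0],"fingers":-1},{"travel":[-0.43,0,0],"rot":[0,0,0],"fingers":-1},{"travel":[-0.49,0,0],"rot":[0,0,0],"fingers":-1},{"travel":[-0.53,0,0],"rot":[0,0,0],"fingers":-1},{"travel":[-0.55,0,0],"rot":[0,0,0],"fingers":-1}]'
$P '[{"travel":[-0.04,0,0],"rot":[0,0,0],"fingers":-1},{"travel":[-0.09,0,0],"rot":[0,0,0],"fingers":-1},{"travel":[-0.14,0,0],"rot":[0,0,0],"fingers":-1},{"travel":[-0.19,0,0],"rot":[0,0,0],"fingers":-1},{"travel":[-0.24,0,0],"rot":[0,0,0],"fingers":-1},{"travel":[-0.29,0,0],"rot":[0,0,0],"fingers":-1},{"travel":[-0.33,0,0],"rot":[0,0,0],"fingers":-1},{"travel":[-0.36,0,0],"rot":[0,0,0],"fingers":-1},{"travel":[-0.38,0,0],"rot":[0,0,0],"fingers":-1},{"travel":[-0.39,0,0],"rot":[0,0,0],"fingers":-1}]'
python3 - <<'E'
from h import *
where()
img,W=shot("side"); G=F(W)
for a in (0,.03,.06,.2,.25):
    m=(abs(G[...,1]-a)<.008)&(G[...,2]>.106)&(G[...,2]<.126)&(G[...,0]>.5)&(G[...,0]<.66); p=G[m]; print(a,len(p),np.percentile(p,[2,98],axis=0)[:,0] if len(p) else '')
E
```

```text
clock: 35.95
tcp_pos: [0.5441, 0.1993, 0.1224]
orientation: [0.0, -0.07, 0.998, -0.0]
wrist_force: [-2.0, 0.8, 0.7]
finger_gap: 0.0001
grip_force: 0.9
clock: 36.95
tcp_pos: [0.5901, 0.2058, 0.1225]
orientation: [0.0, -0.07, 0.998, -0.0]
wrist_force: [-1.0, 0.6, -0.7]
finger_gap: -0.0001
grip_force: 0.8
t 37.0 F [0.613  0.1217 0.1225] toolF y 98.04 zdir [ 0. -0. -1.] force [-0.9  0.7 -0.7] gap -0.0001 grip 0.8 j [ 0.21  0.47 -0.04  1.06 -0.    0.07]
0 45 [0.62444518 0.65929202]
0.03 42 [0.6233073  0.65898483]
0.06 42 [0.62349015 0.65954929]
0.2 29 [0.62064813 0.63786906]
0.25 39 [0.61941934 0.65637862]
```

Roughly 10 mm left, so I'll push gently until the force rises.

```bash
P="python3 -m pendant"
$P '[{"travel":[-0.03,0,0],"rot":[0,0,0],"fingers":-1},{"travel":[-0.05,0,0],"rot":[0,0,0],"fingers":-1},{"travel":[-0.07,0,0],"rot":[0,0,0],"fingers":-1},{"travel":[-0.07,0,0],"rot":[0,0,0],"fingers":-1}]' |egrep "pos|force"
$P '[{"travel":[-0.02,0,0],"rot":[0,0,0],"fingers":-1},{"travel":[-0.03,0,0],"rot":[0,0,0],"fingers":-1},{"travel":[-0.03,0,0],"rot":[0,0,0],"fingers":-1}]' |egrep "pos|force"
$P '[{"travel":[-0.01,0,0],"rot":[0,0,0],"fingers":-1},{"travel":[-0.02,0,0],"rot":[0,0,0],"fingers":-1},{"travel":[-0.02,0,0],"rot":[0,0,0],"fingers":-1}]' |egrep "pos|force"
python3 -c "from h import *;where()"
```

```text
tcp_pos: [0.5988, 0.207, 0.1226]
wrist_force: [0.4, -0.4, 0.6]
grip_force: 0.0
tcp_pos: [0.602, 0.2076, 0.1226]
wrist_force: [-0.2, -0.8, -0.2]
grip_force: 0.2
tcp_pos: [0.6043, 0.2079, 0.1226]
wrist_force: [0.1, -0.4, 0.4]
grip_force: 0.4
t 38.0 F [0.6273 0.1218 0.1226] toolF y 98.05 zdir [ 0.  0. -1.] force [ 0.  -0.4  0.4] gap -0.0002 grip 0.4 j [0.21 0.5  0.   1.08 0.   0.07]
```

```bash
P="python3 -m pendant"
for i in 1 2 3; do
$P '[{"travel":[-0.01,0,0],"rot":[0,0,0],"fingers":-1},{"travel":[-0.02,0,0],"rot":[0,0,0],"fingers":-1},{"travel":[-0.02,0,0],"rot":[0,0,0],"fingers":-1}]' |egrep "pos|wrist_force"; python3 -c "
from h import *
import sys; f=np.linalg.norm(env.get_state()['wrist_force'][:2]); sys.exit(int(f>12))" || break; done
python3 - <<'E'
from h import *
where()
img,W=shot("side","s7.png"); G=F(W)
for a in (0,.03,.06,.2,.25):
    m=(abs(G[...,1]-a)<.008)&(G[...,2]>.106)&(G[...,2]<.126)&(G[...,0]>.5)&(G[...,0]<.66); p=G[m]; print(a,len(p),np.percentile(p,[2,98],axis=0)[:,0] if len(p) else '')
cv2.imwrite("pics/s7c.png",cv2.resize(img[120:320,200:480],None,fx=2.5,fy=2.5))
E
```

```text
tcp_pos: [0.6067, 0.2083, 0.1225]
wrist_force: [-0.4, -0.2, 0.3]
tcp_pos: [0.6077, 0.2085, 0.1225]
wrist_force: [-4.6, -0.4, 3.1]
tcp_pos: [0.6078, 0.2085, 0.1224]
wrist_force: [-11.3, -2.8, 7.5]
t 38.9 F [0.6309 0.1219 0.1224] toolF y 98.07 zdir [-0.006 -0.001 -1.   ] force [-11.5  -1.2   7.5] gap -0.0002 grip 5.7 j [0.21 0.51 0.02 1.09 0.   0.06]
0 43 [0.6420244  0.65830556]
0.03 46 [0.64142349 0.65927438]
0.06 44 [0.64059275 0.65950909]
0.2 30 [0.63957723 0.65466385]
0.25 40 [0.63648648 0.65733341]
```

View pics/s7c.png

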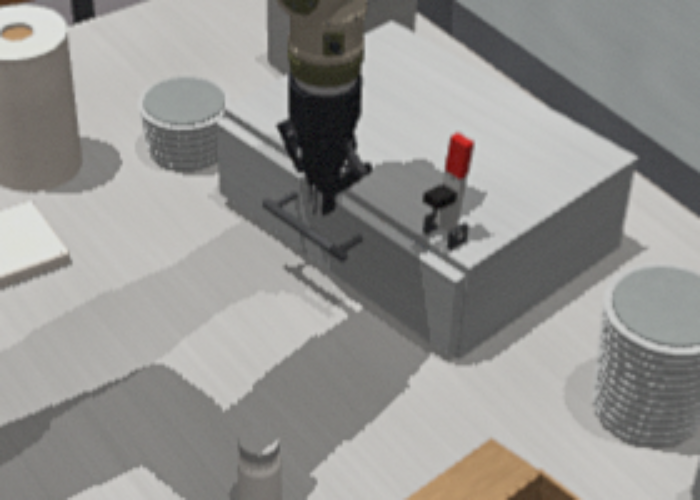

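The drawer is home: the push force rose to 11 N and the panel is flush with the unit's front. I'll back off and measure the latch.

```bash
P="python3 -m pendant"
$P '[{"travel":[0.2,0,0],"rot":[0,0,0],"fingers":-1},{"travel":[0.4,0,0],"rot":[0,0,0],"fingers":-1},{"travel":[0.4,0,-0.4],"rot":[0,0,0],"fingers":-1},{"travel":[0.4,0,-0.8],"rot":[0,0,0],"fingers":-1},{"travel":[0.4,0,-1],"rot":[0,0,0],"fingers":-1}]' |grep pos
$P '[{"travel":[0,0,-0.3],"rot":[0,0,0],"fingers":-1},{"travel":[0,0,-0.55],"rot":[0,0,0],"fingers":-1},{"travel":[0,0,-0.55],"rot":[0,0,0],"fingers":-1},{"travel":[0,0,-0.55],"rot":[0,0,0],"fingers":-1}]' |grep pos
python3 - <<'E'
from h import *
where()
np.set_printoptions(precision=4,suppress=True)
for cn in("side","wrist"):
    img,W=shot(cn,"l_%s.png"%cn); G=F(W); hsv=cv2.cvtColor(img,cv2.COLOR_BGR2HSV)
    b=(G[...,0]>.62)&(G[...,0]<.76)&(G[...,1]>-.06)&(G[...,1]<.03)&(G[...,2]>.139)&(G[...,2]<.28)
    red=b&((hsv[...,0]<8)|(hsv[...,0]>172))&(hsv[...,1]>120)
    print(cn,"red",red.sum(),np.percentile(G[red],[3,50,97],axis=0) if red.any() else '')
    p=G[b]
    for z in np.arange(.14,.26,.01):
        q=p[(p[:,2]>z)&(p[:,2]<z+.01)]
        if len(q)>3: print(cn,round(z,2),len(q),np.percentile(q,[5,50,95],axis=0)[:,:2].T.ravel())
E
```

```text
tcp_pos: [0.565, 0.2025, 0.2469]
tcp_pos: [0.5645, 0.2023, 0.3092]
t 39.9 F [0.5871 0.1218 0.3092] toolF y 98.05 zdir [ 0.003  0.001 -1.   ] force [-1.1 -0.2 -0.4] gap -0.0001 grip 0.0 j [0.21 0.35 0.25 1.46 0.   0.07]
side red 130 [[ 0.678  -0.0288  0.2144]
 [ 0.6828 -0.0199  0.2357]
 [ 0.6937 -0.0078  0.2511]]
side 0.14 45 [ 0.6645  0.6735  0.6877 -0.0355 -0.0226  0.0026]
side 0.15 68 [ 0.6649  0.6748  0.6871 -0.0365 -0.0244  0.0041]
side 0.16 27 [ 0.6715  0.6765  0.6805 -0.0269 -0.0187 -0.0072]
side 0.17 15 [ 0.6756  0.6778  0.6848 -0.027  -0.0234 -0.0135]
side 0.18 30 [ 0.6519  0.6748  0.6866 -0.0271 -0.0238 -0.0111]
side 0.19 97 [ 0.6499  0.6653  0.682  -0.0264 -0.0171 -0.0055]
side 0.2 32 [ 0.6521  0.6795  0.6864 -0.0281 -0.0184 -0.0079]
side 0.21 38 [ 0.6766  0.6809  0.6872 -0.0288 -0.0191 -0.0056]
side 0.22 29 [ 0.6778  0.6817  0.6901 -0.0286 -0.0215 -0.0062]
side 0.23 39 [ 0.679   0.6827  0.6887 -0.0293 -0.0215 -0.005 ]
side 0.24 49 [ 0.6802  0.6858  0.6958 -0.0292 -0.0186 -0.0088]
side 0.25 8 [ 0.6801  0.686   0.6895 -0.0258 -0.0138 -0.0074]
wrist red 1110 [[ 0.6785 -0.0244  0.2098]
 [ 0.6807 -0.0151  0.224 ]
 [ 0.6842 -0.0032  0.2433]]
wrist 0.14 386 [ 0.6645  0.6722  0.6846 -0.0329 -0.0043  0.0058]
wrist 0.15 395 [ 0.6657  0.6738  0.6861 -0.0295 -0.0042  0.0047]
wrist 0.16 138 [ 0.6739  0.6753  0.6836 -0.0139 -0.0064 -0.0038]
wrist 0.17 106 [ 0.6753  0.6782  0.685  -0.0081 -0.0042 -0.0035]
wrist 0.18 377 [ 0.6491  0.6624  0.6849 -0.0224 -0.0055 -0.004 ]
wrist 0.19 1251 [ 0.6501  0.6659  0.6799 -0.0242 -0.0138 -0.0046]
wrist 0.2 317 [ 0.6787  0.6798  0.6877 -0.0248 -0.0113 -0.0036]
wrist 0.21 382 [ 0.6784  0.6795  0.685  -0.0242 -0.0113 -0.0031]
wrist 0.22 370 [ 0.6793  0.6805  0.6819 -0.0242 -0.0138 -0.0038]
wrist 0.23 275 [ 0.6806  0.6818  0.683  -0.0252 -0.0179 -0.0086]
wrist 0.24 91 [ 0.6823  0.6831  0.6841 -0.0255 -0.0222 -0.0173]
```

```bash
P="python3 -m pendant"
$P '[{"travel":[-0.4,0,0],"rot":[0,0,0],"fingers":-1},{"travel":[-0.8,0,0],"rot":[0,0,0],"fingers":-1},{"travel":[-1,-0.4,0],"rot":[0,0,0],"fingers":-1},{"travel":[-1,-0.8,0],"rot":[0,0,0],"fingers":-1},{"travel":[-1,-1,0],"rot":[0,0,0],"fingers":-1},{"travel":[-1,-1,0],"rot":[0,0,0],"fingers":-1}]' |grep pos
$P '[{"travel":[-0.11,-0.14,0],"rot":[0,0,0],"fingers":-1},{"travel":[-0.11,-0.14,0],"rot":[0,0,0],"fingers":-1},{"travel":[-0.11,-0.14,0],"rot":[0,0,0],"fingers":-1},{"travel":[-0.11,-0.14,0.2],"rot":[0,0,0],"fingers":-1},{"travel":[-0.11,-0.14,0.4],"rot":[0,0,0],"fingers":-1},{"travel":[-0.11,-0.14,0.55],"rot":[0,0,0],"fingers":-1},{"travel":[-0.11,-0.14,0.55],"rot":[0,0,0],"fingers":-1},{"travel":[-0.11,-0.14,0.55],"rot":[0,0,0],"fingers":-1}]'
python3 - <<'E'
from h import *
where(); img,W=shot("side"); cv2.imwrite("pics/s8c.png",cv2.resize(img[100:280,280:500],None,fx=3,fy=3))
E
```

```text
tcp_pos: [0.6998, 0.0958, 0.3056]
clock: 41.35
tcp_pos: [0.7139, 0.0866, 0.2427]
orientation: [-0.0, -0.071, 0.997, 0.0]
wrist_force: [-0.3, 0.1, 1.0]
finger_gap: -0.0003
grip_force: 0.0
t 41.4 F [ 0.719  -0.0136  0.2427] toolF y 98.13 zdir [-0.001  0.    -1.   ] force [-0.3  0.2  1. ] gap -0.0003 grip 0.0 j [ 0.01  0.62  0.51  1.46  0.   -0.13]
```

View pics/s8c.png

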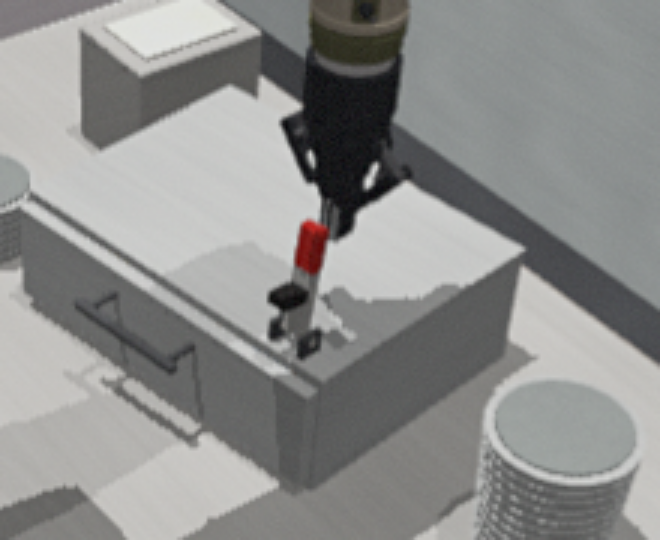

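```bash
P="python3 -m pendant"
$P '[{"travel":[0.1,0,0],"rot":[0,0,0],"fingers":-1},{"travel":[0.18,0,0],"rot":[0,0,0],"fingers":-1},{"travel":[0.25,0,0],"rot":[0,0,0],"fingers":-1},{"travel":[0.31,0,0],"rot":[0,0,0],"fingers":-1},{"travel":[0.36,0,0],"rot":[0,0,0],"fingers":-1}]'
$P '[{"travel":[0.05,0,0.02],"rot":[0,0,0],"fingers":-1},{"travel":[0.1,0,0.035],"rot":[0,0,0],"fingers":-1},{"travel":[0.157,0,0.056],"rot":[0,0,0],"fingers":-1},{"travel":[0.21,0,0.085],"rot":[0,0,0],"fingers":-1},{"travel":[0.26,0,0.115],"rot":[0,0,0],"fingers":-1},{"travel":[0.307,0,0.148],"rot":[0,0,0],"fingers":-1}]'
python3 -c "from h import *;where()"
```

```text
clock: 41.9
tcp_pos: [0.6723, 0.0794, 0.2443]
orientation: [0.002, -0.07, 0.998, -0.0]
wrist_force: [1.1, 0.1, 1.0]
finger_gap: -0.0001
grip_force: 0.8
clock: 42.5
tcp_pos: [0.6347, 0.074, 0.2242]
orientation: [-0.0, -0.07, 0.998, -0.0]
wrist_force: [0.5, -1.6, 1.3]
finger_gap: 0.0003
grip_force: 0.6
t 42.5 F [ 0.6388 -0.015   0.2242] toolF y 98.05 zdir [-0.001 -0.    -1.   ] force [ 0.2 -1.6  1.3] gap 0.0003 grip 0.6 j [-0.01  0.45  0.18  1.3  -0.   -0.15]
```

```bash
P="python3 -m pendant"
$P '[{"travel":[0.04,0,0.04],"rot":[0,0,0],"fingers":-1},{"travel":[0.08,0,0.085],"rot":[0,0,0],"fingers":-1},{"travel":[0.116,0,0.132],"rot":[0,0,0],"fingers":-1},{"travel":[0.145,0,0.18],"rot":[0,0,0],"fingers":-1},{"travel":[0.17,0,0.23],"rot":[0,0,0],"fingers":-1},{"travel":[0.196,0,0.287],"rot":[0,0,0],"fingers":-1},{"travel":[0.21,0,0.34],"rot":[0,0,0],"fingers":-1},{"travel":[0.225,0,0.4],"rot":[0,0,0],"fingers":-1},{"travel":[0.233,0,0.44],"rot":[0,0,0],"fingers":-1},{"travel":[0.233,0,0.44],"rot":[0,0,0],"fingers":-1}]'
python3 - <<'E'
from h import *
where(); img,W=shot("side"); cv2.imwrite("pics/s9c.png",cv2.resize(img[100:280,280:500],None,fx=3,fy=3))
E
```

```text
clock: 43.5
tcp_pos: [0.6072, 0.0703, 0.1709]
orientation: [-0.001, -0.07, 0.998, 0.0]
wrist_force: [0.8, -0.6, -0.0]
finger_gap: 0.0
grip_force: 0.0
t 43.5 F [ 0.6111 -0.0149  0.1709] toolF y 98.05 zdir [-0.001  0.    -1.   ] force [ 0.7 -0.7 -0. ] gap 0.0 grip 0.0 j [-0.02  0.42 -0.    1.16  0.   -0.16]
```

View pics/s9c.png

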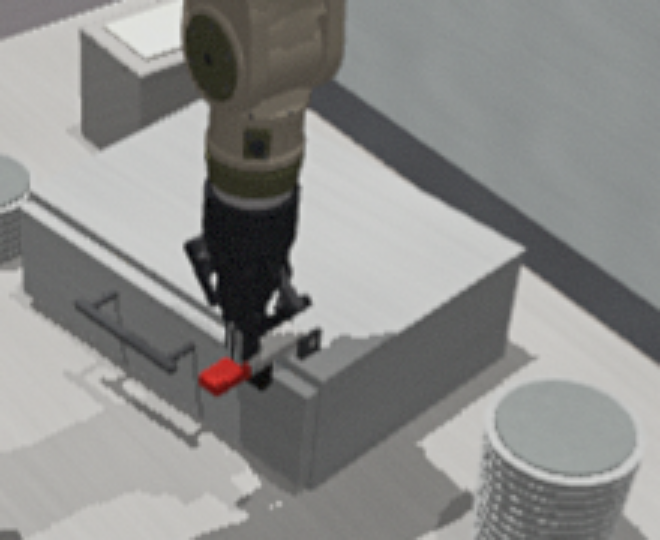

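The red grip (222,377 in the crop) is now out over the front with the finger on the arm. I'll press down in small steps until it stops.

```bash
P="python3 -m pendant"
for i in 1 2 3 4 5 6 7; do
$P '[{"travel":[0,0,0.01],"rot":[0,0,0],"fingers":-1},{"travel":[0,0,0.02],"rot":[0,0,0],"fingers":-1},{"travel":[0,0,0.02],"rot":[0,0,0],"fingers":-1}]' |egrep "pos|wrist_force"; python3 -c "
from h import *
import sys; f=env.get_state()['wrist_force'][2]; sys.exit(int(f>14))" || break; done
```

```text
tcp_pos: [0.608, 0.0703, 0.1701]
wrist_force: [-0.3, -0.5, 3.1]
tcp_pos: [0.608, 0.0703, 0.1698]
wrist_force: [-5.5, -0.8, 13.9]
tcp_pos: [0.608, 0.0703, 0.1696]
wrist_force: [-9.2, 0.7, 24.3]
```

```bash
P="python3 -m pendant"
$P '[{"travel":[0,0,-0.2],"rot":[0,0,0],"fingers":-1},{"travel":[0,0,-0.5],"rot":[0,0,0],"fingers":-1},{"travel":[0,0,-1],"rot":[0,0,0],"fingers":-1},{"travel":[0.5,0,-1],"rot":[0,0,0],"fingers":-1},{"travel":[1,0,-1],"rot":[0,0,0],"fingers":-1},{"travel":[1,0,-1],"rot":[0,0,0],"fingers":-1},{"travel":[1,0,-1],"rot":[0,0,0],"fingers":-1}]'
python3 - <<'E'
from h import *
where(); img,W=shot("side","s10.png"); G=F(W); hsv=cv2.cvtColor(img,cv2.COLOR_BGR2HSV)
np.set_printoptions(precision=4,suppress=True)
red=(G[...,0]>.55)&(G[...,0]<.7)&(abs(G[...,1]+.015)<.04)&(G[...,2]>.1)&((hsv[...,0]<8)|(hsv[...,0]>172))&(hsv[...,1]>120)
print(red.sum(),np.percentile(G[red],[3,50,97],axis=0))
for a in (.06,.2,.25):
    m=(abs(G[...,1]-a)<.008)&(G[...,2]>.106)&(G[...,2]<.126)&(G[...,0]>.5)&(G[...,0]<.66); p=G[m]; print(a,np.percentile(p,[2,98],axis=0)[:,0])
for n in "pans_tall pans_short paper_roll mug shaker tray_lids".split():
    for o in env.outline_of("side",n)[:1]:
        p=W[o["mask"]]; p=p[~np.isnan(p[:,0])]; print(n,np.percentile(p,[2,50,98],axis=0).ravel())
E
```

```text
clock: 45.15
tcp_pos: [0.4863, 0.0534, 0.2856]
orientation: [0.0, -0.07, 0.998, 0.0]
wrist_force: [0.7, -0.4, 0.2]
finger_gap: 0.0002
grip_force: 0.0
t 45.1 F [ 0.489  -0.0148  0.2856] toolF y 98.03 zdir [ 0.  0. -1.] force [ 0.7 -0.5  0.2] gap 0.0002 grip 0.0 j [-0.05  0.14 -0.09  1.34  0.   -0.2 ]
147 [[ 0.5704 -0.0289  0.138 ]
 [ 0.5877 -0.0201  0.1511]
 [ 0.6103 -0.0062  0.1561]]
0.06 [0.6401 0.6597]
0.2 [0.638  0.6476]
0.25 [0.6372 0.6579]
pans_tall [ 0.7192 -0.1962  0.011   0.751  -0.1578  0.1314  0.8307 -0.0853  0.1512]
pans_short [0.5602 0.4562 0.0095 0.5971 0.4889 0.071  0.6578 0.5536 0.079 ]
paper_roll [0.3828 0.527  0.0065 0.4254 0.5466 0.1312 0.4887 0.6341 0.1941]
mug [ 0.2235 -0.4288  0.0033  0.2625 -0.3844  0.0512  0.2923 -0.3311  0.0876]
shaker [ 0.3611 -0.0394  0.0116  0.3747 -0.0303  0.0653  0.3972 -0.0041  0.0945]
tray_lids [0.2441 0.3959 0.0034 0.315  0.4427 0.0202 0.3898 0.506  0.0264]
```

View pics/s10.png

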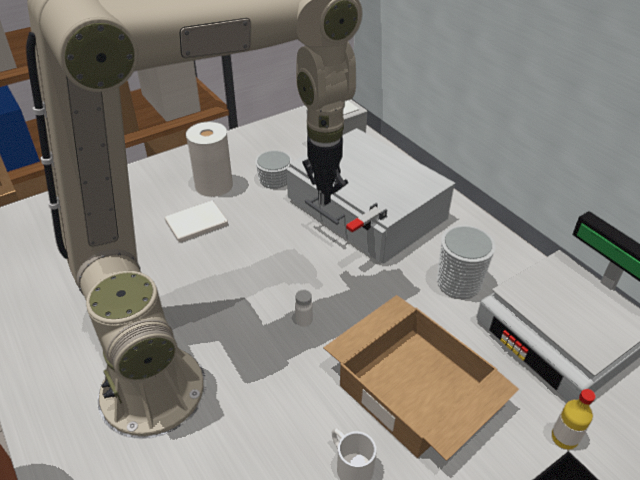

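The latch is level over the closed drawer (355,222), the carton is empty with both flaps back, and the other things have not moved. Handing in.

```bash
python3 -c "
from workcell import env
print(env.hand_in())"
```

```text
the job is handed in; nothing more can be done
None
```

The job is handed in: both flaps are folded back, the three jars in the carton (green, yellow, blue; no red one) were stood upright in the drawer, it was pushed home and the latch swung down; nothing else moved, and `hand_in()` gave no verdict.

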